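# Refit the lost plugs and feet of an oak tray riser

### The job

This oak riser block from under a bread tray has lost some of its wooden screw plugs and rubber feet. Clamp it across its 50 mm width, centred in the slide-jaw fixture, with its plug holes up and fill every empty plug hole from the pocket tray; then open the jaw, turn the block so that its foot sockets are up, clamp it the same way again and fill every empty foot socket with a rubber foot. Finally open the jaw and set the riser down inside the paper-lined wooden tray, feet up, with all plugs and feet still in place, and do not knock the other things on the bench about.

Things in the scene. Friction and masses are not known exactly. Their poses are not given: they have to be found in the camera images.
- fixture: Slide-jaw fixture, fixed: base 210 x 90 mm with a steel bed, its top 12 mm above the bench. Origin: centre of the underside. x is the slide: the fixed jaw's face is at x = +55 mm looking to -x, the sliding jaw's face at x = 55 mm minus the joint value. Jaws 48 mm wide, tops 25 mm above the bench; fixed jaw 30 mm thick. A clamped riser has its middle at x = +30 mm, y = 0, 37 mm above the bench.
- jaw (a joint): Sliding jaw of the fixture: the gap between the two jaw faces in m, 0 (shut) to 0.085 (fully open); it opens towards the fixture's -x. Slides against 6 N of friction and stays where it is left (friction clutch). At the start it is nearly shut.
- jaw_grip (a point): Middle of the black hand grip on top of the sliding jaw, 26 mm behind the jaw's face: an upright block 22 mm along the slide, 16 mm across it, from 25 mm up to 48 mm above the bench; this point is 40 mm above the bench.
- riser: Oak tray riser, a solid block 62 mm long (its x) and 50 x 50 mm in section, 110 g. Origin: the middle of the block. +z face: two plug holes. +y face: two foot sockets. At the start it lies on the bench, plug holes up. At most one plug and one foot are already fitted. They fit loosely: they stay in while their face looks up or sideways and the riser is moved smoothly, but fall out if it looks down.
- tray: White pocket tray standing loose on the bench, 0.8 kg, 140 (x) x 130 (y) mm, 20 mm high. Six round pockets, 14 mm diameter and 16 mm deep, at x = -40 and +40 mm, y = -36, 0 and +36 mm. Origin: centre of the underside. It holds two or three plugs and two or three feet, in any of the pockets, stem down, their heads resting on its top face.
- board: Wooden tray lined with paper, standing loose on the bench, 0.9 kg, inside 190 (x) x 210 (y) mm, floor 8 mm above the bench, rim 20 mm above the bench. Origin: centre of the underside.
- plug_hole1 (a point): Centre of the mouth of a plug hole in the riser's +z face, 14 mm diameter, 12.5 mm deep; at (-15, 2, 25) mm in the riser's frame. A plug in place has its origin here, its head flat on the face.
- foot_hole1 (a point): Centre of the mouth of a foot socket in the riser's +y face, 14 mm diameter, 14 mm deep; at (-15, 25, 6) mm in the riser's frame. A foot in place has its origin here, its head flat on the face.
- plug_hole2 (a point): Centre of the mouth of a plug hole in the riser's +z face, 14 mm diameter, 12.5 mm deep; at (15, 2, 25) mm in the riser's frame. A plug in place has its origin here, its head flat on the face.
- foot_hole2 (a point): Centre of the mouth of a foot socket in the riser's +y face, 14 mm diameter, 14 mm deep; at (15, 25, 6) mm in the riser's frame. A foot in place has its origin here, its head flat on the face.
- plug1: Wooden button plug, 12 g: round head 16 mm across and 5.5 mm thick on a stem 11 mm in diameter, 12 mm long, tapered at its end. Origin: centre of the underside of the head, where it sits on the surface round the hole; z from the stem to the head. May be absent. At the start it hangs by its head in a pocket of the tray.
- foot1: Push-in foot, 12 g: black rubber head 18 mm across and 8 mm thick on a steel stem 11 mm in diameter, 13.5 mm long, tapered at its end. Origin: centre of the underside of the head, where it sits on the surface round the hole; z from the stem to the head. May be absent. At the start it hangs by its head in a pocket of the tray.
- plug2: Wooden button plug, 12 g: round head 16 mm across and 5.5 mm thick on a stem 11 mm in diameter, 12 mm long, tapered at its end. Origin: centre of the underside of the head, where it sits on the surface round the hole; z from the stem to the head. May be absent. At the start it hangs by its head in a pocket of the tray.
- foot2: Push-in foot, 12 g: black rubber head 18 mm across and 8 mm thick on a steel stem 11 mm in diameter, 13.5 mm long, tapered at its end. Origin: centre of the underside of the head, where it sits on the surface round the hole; z from the stem to the head. May be absent. At the start it hangs by its head in a pocket of the tray.
- plug3: Wooden button plug, 12 g: round head 16 mm across and 5.5 mm thick on a stem 11 mm in diameter, 12 mm long, tapered at its end. Origin: centre of the underside of the head, where it sits on the surface round the hole; z from the stem to the head. May be absent. At the start it hangs by its head in a pocket of the tray.
- foot3: Push-in foot, 12 g: black rubber head 18 mm across and 8 mm thick on a steel stem 11 mm in diameter, 13.5 mm long, tapered at its end. Origin: centre of the underside of the head, where it sits on the surface round the hole; z from the stem to the head. May be absent. At the start it hangs by its head in a pocket of the tray.
- plug4: Wooden button plug, 12 g: round head 16 mm across and 5.5 mm thick on a stem 11 mm in diameter, 12 mm long, tapered at its end. Origin: centre of the underside of the head, where it sits on the surface round the hole; z from the stem to the head. May be absent. If present, it is already in the riser at the start.
- foot4: Push-in foot, 12 g: black rubber head 18 mm across and 8 mm thick on a steel stem 11 mm in diameter, 13.5 mm long, tapered at its end. Origin: centre of the underside of the head, where it sits on the surface round the hole; z from the stem to the head. May be absent. If present, it is already in the riser at the start.
- clip1: Wooden clothes peg lying on the bench, 72 x 10 x 13 mm. Origin: centre of the underside. Not part of the job: leave it alone.
- clip2: Second wooden clothes peg, the same; may be absent. Origin: centre of the underside. Not part of the job: leave it alone.
- glue: White glue bottle, 48 mm diameter, 110 mm tall, standing. Origin: centre of the underside. Not part of the job: leave it alone.
- pricecard: Small price card upright in a wooden foot, 22 x 85 mm, 67 mm tall. Origin: centre of the underside. Not part of the job: leave it alone.
Mind the look-alikes: they are no part of the job. Of the things that look like the fixture, take the one that is farthest to the robot's right at the start.

How it is judged (in metres and radians):
On the way, in this order (a step that is already met when the one before it is completed fails the run):
1. the riser is clamped in the fixture, plug holes up (value of joint jaw between 0.047 and 0.0525 m and x of riser in the frame of fixture between 0.025 and 0.035 m and y of riser in the frame of fixture between -0.02 and 0.02 m and z of riser in the frame of fixture between 0.033 and 0.041 m and angle between riser's own z axis and vertical below 0.12 rad), for 0.2 s.
2. every plug hole is filled while it is clamped so (all of step 1 and (distance between plug_hole1 and plug1 below 0.006 m or distance between plug_hole1 and plug2 below 0.006 m or distance between plug_hole1 and plug3 below 0.006 m or distance between plug_hole1 and plug4 below 0.006 m) and (distance between plug_hole2 and plug1 below 0.006 m or distance between plug_hole2 and plug2 below 0.006 m or distance between plug_hole2 and plug3 below 0.006 m or distance between plug_hole2 and plug4 below 0.006 m)), for 0.2 s.
3. the riser is clamped again with the foot sockets up, the plugs still in (value of joint jaw between 0.047 and 0.0525 m and x of riser in the frame of fixture between 0.025 and 0.035 m and y of riser in the frame of fixture between -0.02 and 0.02 m and z of riser in the frame of fixture between 0.033 and 0.041 m and angle between riser's own y axis and vertical below 0.12 rad and (distance between plug_hole1 and plug1 below 0.006 m or distance between plug_hole1 and plug2 below 0.006 m or distance between plug_hole1 and plug3 below 0.006 m or distance between plug_hole1 and plug4 below 0.006 m) and (distance between plug_hole2 and plug1 below 0.006 m or distance between plug_hole2 and plug2 below 0.006 m or distance between plug_hole2 and plug3 below 0.006 m or distance between plug_hole2 and plug4 below 0.006 m)), for 0.2 s.
4. every foot socket is filled while it is clamped so (all of step 3 and (distance between foot_hole1 and foot1 below 0.006 m or distance between foot_hole1 and foot2 below 0.006 m or distance between foot_hole1 and foot3 below 0.006 m or distance between foot_hole1 and foot4 below 0.006 m) and (distance between foot_hole2 and foot1 below 0.006 m or distance between foot_hole2 and foot2 below 0.006 m or distance between foot_hole2 and foot3 below 0.006 m or distance between foot_hole2 and foot4 below 0.006 m)), for 0.2 s.
At the end, for the whole second after the job is handed in: The riser lies flat inside the wooden tray (its middle at least 20 mm from every rim) with the foot sockets up (within 7 degrees), at rest and released; both plug holes hold a plug and both foot sockets a foot, its head within 6 mm of the mouth of its hole; the jaw is left open wider than the riser ((distance between plug_hole1 and plug1 below 0.006 m or distance between plug_hole1 and plug2 below 0.006 m or distance between plug_hole1 and plug3 below 0.006 m or distance between plug_hole1 and plug4 below 0.006 m) and (distance between plug_hole2 and plug1 below 0.006 m or distance between plug_hole2 and plug2 below 0.006 m or distance between plug_hole2 and plug3 below 0.006 m or distance between plug_hole2 and plug4 below 0.006 m) and (distance between foot_hole1 and foot1 below 0.006 m or distance between foot_hole1 and foot2 below 0.006 m or distance between foot_hole1 and foot3 below 0.006 m or distance between foot_hole1 and foot4 below 0.006 m) and (distance between foot_hole2 and foot1 below 0.006 m or distance between foot_hole2 and foot2 below 0.006 m or distance between foot_hole2 and foot3 below 0.006 m or distance between foot_hole2 and foot4 below 0.006 m) and angle between riser's own y axis and vertical below 0.12 rad and x of riser in the frame of board between -0.075 and 0.075 m and y of riser in the frame of board between -0.085 and 0.085 m and z of riser in the frame of board between 0.028 and 0.038 m and linear speed of riser below 0.02 m/s and value of joint jaw above 0.0525 m); the robot touches nothing.
It fails at once if the clothes peg is knocked more than 3 cm from its place (distance of clip1 from where it was at the start of the episode above 0.03 m).
It fails at once if the second clothes peg is knocked more than 3 cm from its place (distance of clip2 from where it was at the start of the episode above 0.03 m).
It fails at once if the glue bottle is knocked more than 3 cm from its place (distance of glue from where it was at the start of the episode above 0.03 m).
It fails at once if the price card stand is knocked more than 3 cm from its place (distance of pricecard from where it was at the start of the episode above 0.03 m).
Of plug1, plug2, plug3 only 2 to 3 are there at a start; the rules pass over those that are not, and their reading is None.
Of foot1, foot2, foot3 only 2 to 3 are there at a start; the rules pass over those that are not, and their reading is None.
Of plug4, foot4, clip2 only 1 to 3 are there at a start; the rules pass over those that are not, and their reading is None.
At some moment in a run one of riser, tray, board may be knocked a few centimetres aside while the robot is not near it.
It also fails if it takes over 210 s, if anything falls off the work surface, if the arm or the gripper's body presses on something with over 40 N, if the wrist force passes 120 N, or if a joint passes its speed limit or range.

### The arm

A 6-joint arm with a two-finger parallel gripper is mounted at the origin on the work surface. World frame = base frame: x ahead of the robot, y to its left, z up, the work surface at z = 0. Lengths are in m, angles in degrees, forces in N, time in s.
With the tool pointing down it reaches from about 0.375 to 0.9 m from the base axis. Payload 3.1 kg.
Tool frame: the origin (TCP) lies on the centre line of the jaws, within the pads' length; the fingertips stand 22 mm ahead of it and the grasp point (between the pads) lies 3 mm ahead of it; z points along the fingers, y is the line along which they close (so a half turn about z gives the same grasp; the last joint's range is limited). The gripper opens to 87 mm and grips with 3 to 60 N. Pads are 19 mm wide; open, the fingers measure 117 mm over their backs; the gripper's body (75 mm by 190 mm) begins 51 mm behind the grasp point.
Start: joints at [-85.457, 30.224, 82.088, -0, 67.689, -10.227], TCP at [0.159, -0.604, 0.245] pointing down, gripper open.
Joint ranges: [-176.69, 176.69], [-43.24, 126.21], [12.49, 139.97], [-82, 262], [0, 151.66], [-163.58, 163.58]. Speed limits (degrees/s): [159.86, 159.86, 180, 180, 180, 180].

### API

Orientations are given as a 3x3 rotation matrix whose columns are the frame's x, y, z axes.
In Python, from rig import * gives the robot as it stands.
- The arm moves only by the shell command python3 -m jog 'ROWS'. ROWS is text: rows parted by semicolons, each of 7 numbers parted by spaces: the shift along the tool's x, y, z in mm, then the turn, a rotation vector about the tool's x, y, z in rad, then the finger opening in mm, from 0 to 87. In form: tx ty tz ax ay az fingers; .... A call has 1 to 12 rows; each row shifts and turns the commanded pose from where the row before left it, along the tool's axes as they then stand; what a row does not reach is not made up. A row lasts 1/8 s, in which the tool goes at most 62.5 mm and 10.7 degrees, less where a joint would pass 70% of its speed; a pose out of reach is approached as far as the arm can. A call with a gripper value outside its range is refused whole. The fingers move at their own pace and stop on an object; the grip force is fixed at half the most. Time passes only in rows, so rows that do not move let the fingers close. It gives the time, the measured TCP pose, the force, the opening and the grip force at its end, in the units of the state.
- read_state(): the state, without advancing time (a new reading comes with each control period).
- capture(name): name is "side" or "top" or "wrist"; returns a dict with "color" (400x640x3 uint8, red, green, blue), "camera_matrix" (3x3 intrinsics, pixels), "R" (3x3) and "t" (3): a world point X has camera coordinates R X + t. Camera axes: x right, y down, z forward; pixel columns grow to the right and rows downward; lengths in m; the calibration is good to about 2 mm. A picture is of the moment at which its call begins. There is no depth.
- hand_in(): hands the job in; it is judged then, once.
Trained networks look in the newest picture that a camera, given by its name, has taken for a name from the list of things; names that differ only in an ending like _2 or _b are one class to them, and where a whole thing is asked for, a point or a joint stands for the part that bears it (a point fixed in the world has none). Each returns a list of dicts, best first, with "conf" (0 to 1); they miss things now and then, are a little off and sometimes report something else, mostly with a low value. They report only what shows in the picture. A call takes as long as a camera call. They do not tell look-alikes from the thing itself.
- find_in(camera, target): "at" ([x, y, z] in m, in world coordinates, good to about 4 mm: the middle of the surface that is visible of it).
- trace(camera, target): "pixels" (400x640 bool, what is visible of it).
- place_of(camera, target): "at" ([x, y, z] in m, in world coordinates, good to about 4 mm: a listed point, or the origin of a listed thing).
The state is a dict: "time_s": time; "joint_positions": joint angles; "qvel": joint speeds; "tau": joint torques, N m; "position": TCP position; "tcp_rot": TCP orientation; "force": force on the tool from outside, world axes, zero at the start; "moment": the same for the moment, N m; "opening": opening from 0.0 (shut) to 1.0 (fully open); "grasp_force": force on a finger pad.
Only numpy, scipy, OpenCV 4.12 (cv2) and the standard library are available. Lean on these libraries where they do the work, as an engineer would, in place of code of your own. Each camera call takes 0.05 s, during which the arm holds its last target. There are 200 camera calls.

## Working session

There is one attempt and no reset: what is moved stays moved. The work goes in short steps, Python scripts to look and compute and a shell command to move; the robot and the scene stay as the last step left them, time stands still between calls to the robot, and variables do not carry over. Pictures are saved under pics/ and viewed, at most 20 in all, crops included, and the job is handed in when it is done.

```bash
mkdir -p pics; ls; cat > h.py <<'E'
from rig import *
import numpy as np, cv2
def snap(cam,name=None):
    c=capture(cam)
    if name: cv2.imwrite(f'pics/{name}.png',cv2.cvtColor(c['color'],cv2.COLOR_RGB2BGR))
    return c
def proj(c,X):
    p=c['camera_matrix']@(c['R']@np.array(X)+c['t']);return p[:2]/p[2]
def ray(c,u,v,z):
    d=c['R'].T@np.linalg.inv(c['camera_matrix'])@np.array([u,v,1.]);o=-c['R'].T@c['t']
    return o+d*(z-o[2])/d[2]
E
python3 - <<'E'
from h import *
np.set_printoptions(precision=4,suppress=True)
for cam in ('side','top'):
    c=snap(cam,cam+'0'); print(cam,-c['R'].T@c['t'])
    for n in ['fixture','jaw_grip','riser','tray','board','plug_hole1','foot_hole1','plug1','foot1','clip1','glue','pricecard']:
        print(n,[(np.round(d['at'],3).tolist(),round(d['conf'],2)) for d in place_of(cam,n)])
print(read_state())
E
```

```text
pics
side [0.1595 0.6091 0.716 ]
fixture [([0.223, 0.284, -0.0], 0.9)]
jaw_grip [([0.216, 0.314, 0.036], 0.93), ([0.46, 0.021, 0.04], 0.87)]
riser [([0.637, 0.01, 0.052], 0.71), ([0.651, 0.013, 0.025], 0.57), ([0.406, 0.3, 0.018], 0.43), ([0.636, 0.015, 0.048], 0.2)]
tray [([0.448, 0.293, 0.003], 0.67)]
board [([0.637, 0.012, 0.051], 0.73), ([0.487, -0.313, -0.002], 0.66)]
plug_hole1 [([0.636, 0.01, 0.053], 0.95), ([0.668, 0.009, 0.052], 0.94), ([0.669, 0.032, 0.031], 0.75), ([0.407, 0.299, 0.021], 0.53), ([0.679, 0.333, -0.001], 0.42)]
foot_hole1 [([0.67, 0.033, 0.031], 0.96), ([0.639, 0.04, 0.027], 0.94)]
plug1 [([0.402, 0.262, 0.022], 0.59), ([0.408, 0.303, 0.021], 0.52), ([0.636, 0.014, 0.048], 0.52), ([0.494, 0.323, 0.018], 0.5)]
foot1 [([0.414, 0.336, 0.02], 0.51), ([0.486, 0.292, 0.02], 0.49), ([0.668, 0.03, 0.029], 0.47)]
clip1 [([0.67, 0.219, -0.003], 0.52)]
glue [([0.694, -0.336, 0.002], 0.88)]
pricecard [([0.679, 0.33, -0.004], 0.58)]
top [ 0.3227 -0.0058  1.3502]
fixture [([0.46, 0.001, -0.004], 0.89), ([0.682, 0.328, 0.0], 0.7), ([0.221, 0.289, 0.001], 0.62)]
jaw_grip [(
[... 499 characters left out ...]
74, 0.218, -0.003], 0.44)]
glue [([0.691, -0.332, 0.001], 0.58)]
pricecard [([0.679, 0.327, -0.003], 0.45), ([0.404, 0.268, 0.016], 0.17)]
{'time_s': 1.3, 'joint_positions': array([-85.4567,  30.2238,  82.0846,  -0.0013,  67.6911, -10.2293]), 'qvel': array([-0.031 ,  0.022 , -0.0293,  0.0242, -0.0999,  0.0505]), 'tau': array([  0.0023, -44.0012, -17.6983,   0.0637,   0.0506,  -0.    ]), 'position': array([ 0.1594, -0.6043,  0.2446]), 'tcp_rot': array([[ 0.9669,  0.255 , -0.    ],
       [ 0.255 , -0.9669, -0.    ],
       [-0.    ,  0.    , -1.    ]]), 'force': array([-0.3598, -0.6066, -0.2657]), 'moment': array([ 0.0436, -0.0062,  0.0105]), 'grasp_force': 0.0, 'opening': 0.9997121116077923}
```

View pics/side0.png

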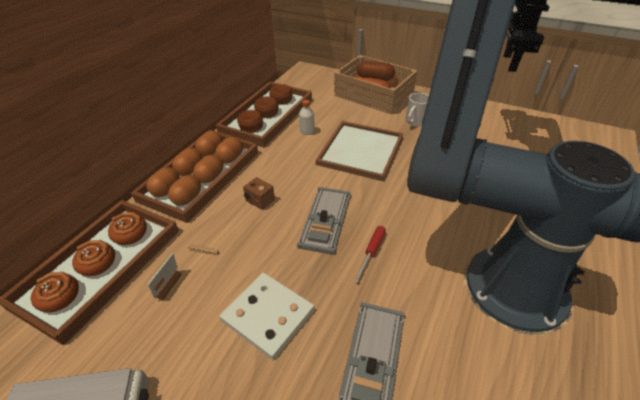

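View pics/top0.png

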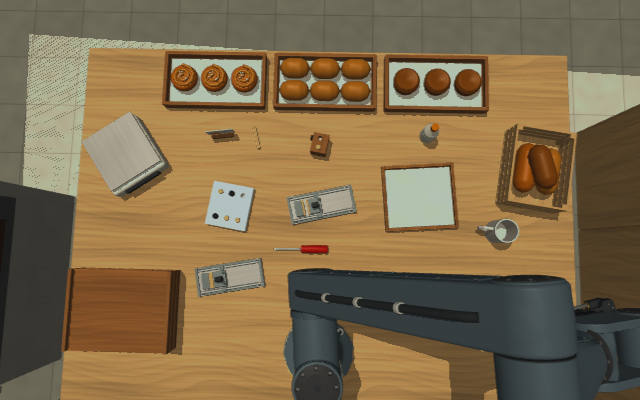

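The top view shows the target fixture at about px (322,204); the other one, at (230,277), is farther left. The riser is at (319,144), the board at (419,197), the pocket tray at (230,205) and a peg at (256,137). The side view shows 3 plugs and 2 feet in the tray, with one foot socket and one plug hole possibly filled. I'm moving over for a wrist view.

```bash
python3 -m jog '0 0 0 0 0 -0.186 87;0 0 0 0 0 -0.186 87;0 0 0 0 0 -0.186 87;0 0 0 0 0 -0.186 87;0 0 0 0 0 -0.186 87;0 0 0 0 0 -0.186 87;0 0 0 0 0 -0.186 87;20 12 -4 0 0 0 87;40 26 -6 0 0 0 87'; python3 -m jog '50 32 -6 0 0 0 87;50 32 -6 0 0 0 87;50 32 -6 0 0 0 87;50 32 -6 0 0 0 87;50 32 -6 0 0 0 87;50 32 -6 0 0 0 87;50 32 -6 0 0 0 87;50 32 -6 0 0 0 87;50 32 -6 0 0 0 87;50 32 -4 0 0 0 87;40 22 0 0 0 0 87;0 0 0 0 0 0 87'
python3 - <<'E'
from h import *
c=snap('wrist','w1')
s=read_state();print(s['position'],s['tcp_rot'],s['joint_positions'])
print('cam',-c['R'].T@c['t'],c['R'],c['camera_matrix'][0,0])
for n in ['fixture','jaw_grip','riser','plug_hole1','foot_hole1','plug1','foot1']:
    print(n,[(np.round(d['at'],3).tolist(),round(d['conf'],2)) for d in place_of('wrist',n)])
im=cv2.imread('pics/top0.png'); cv2.imwrite('pics/c0.png',np.hstack([cv2.resize(im[125:165,300:340],(400,400),interpolation=2),cv2.resize(im[175:235,200:260],(400,400),interpolation=2)]))
E
```

```text
time_s: 2.42
position: [0.1982, -0.5442, 0.2545]
tcp_rot: [[0.017, 1.0, 0.0], [1.0, -0.017, -0.0], [-0.0, 0.0, -1.0]]
force: [1.0, 0.3, 0.0]
opening: 0.997
grasp_force: 0.0
time_s: 3.92
position: [0.5459, -0.0047, 0.3127]
tcp_rot: [[0.008, 1.0, 0.0], [1.0, -0.008, 0.001], [0.001, 0.0, -1.0]]
force: [-0.1, -0.4, -0.4]
opening: 0.998
grasp_force: 0.0
[ 0.54517292 -0.00629743  0.31255793] [[ 9.37316525e-03  9.99955704e-01 -8.56130654e-04]
 [ 9.99956069e-01 -9.37310306e-03  7.66168374e-05]
 [ 6.85888427e-05 -8.56811186e-04 -9.99999631e-01]] [-1.24055506e+01  1.97057670e+01  8.86666567e+01 -6.58451743e-03
  7.16764269e+01 -1.18664289e+01]
cam [0.54581873 0.06848122 0.45259952] [[ 9.99967843e-01 -8.00745619e-03 -4.39684866e-04]
 [-7.60135487e-03 -9.63873767e-01  2.66250975e-01]
 [-2.55579372e-03 -2.66239071e-01 -9.63903639e-01]] 351.19275551050055
fixture [([0.46, 0.005, -0.0], 0.92)]
jaw_grip [([0.457, 0.023, 0.043], 0.74), ([0.66, 0.009, 0.045], 0.31)]
riser [([0.651, 0.01, 0.025], 0.7)]
plug_hole1 [([0.636, 0.016, 0.049], 0.82), ([0.667, 0.005, 0.048], 0.74)]
foot_hole1 [([0.634, 0.043, 0.028], 0.82), ([0.67, 0.033, 0.029], 0.7)]
plug1 [([0.634, 0.02, 0.048], 0.52)]
foot1 [([0.67, 0.033, 0.03], 0.54)]
```

View pics/w1.png

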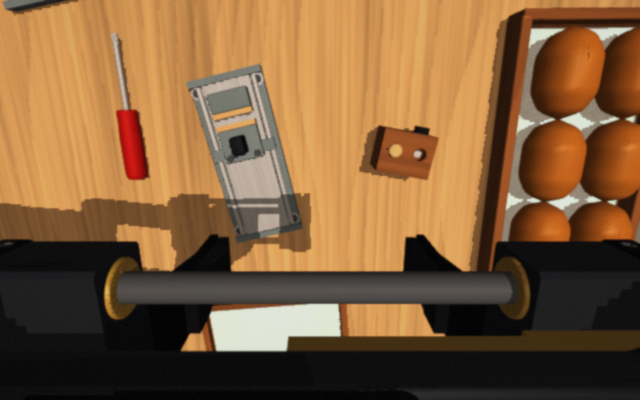

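The wrist view (right = +x, up = +y) shows a plug in the left hole (396,150), plug_hole2 empty at (419,155), a foot in the right socket (421,130) and foot_hole1 empty. The fixture's fixed jaw is at (228,98) and its grip at (239,145). So one plug and one foot are needed. Next I'll fit box silhouettes to get the poses.

```bash
cat >> h.py <<'E'
from scipy.optimize import minimize
np.set_printoptions(precision=4,suppress=True)
BOX=dict(fixture=(.210,.090,.012),riser=(.062,.05,.05),tray=(.140,.130,.020),board=(.206,.226,.02))
def hull(c,p,b,z0):
    x,y,a=p;ca,sa=np.cos(a),np.sin(a)
    P=[proj(c,(x+ca*i*b[0]/2-sa*j*b[1]/2,y+sa*i*b[0]/2+ca*j*b[1]/2,z)) for i in(-1,1) for j in(-1,1) for z in(z0,z0+b[2])]
    return cv2.convexHull(np.array(P,np.float32))[:,0]
def fit(cam,c,name,p0,z0=0.,near=None):
    """IoU fit of a box silhouette to the trained mask -> x,y,yaw,IoU"""
    b=BOX[name]; best=None
    for d in trace(cam,name)[:3]:
        m=d['pixels'].astype(np.uint8)
        n,l,s,_=cv2.connectedComponentsWithStats(m)
        if n<2: continue
        m=(l==1+np.argmax(s[1:,4])).astype(np.uint8)
        S=8
        def cost(q):
            h=hull(c,(q[0]/1000,q[1]/1000,q[2]/57.3),b,z0)
            k=np.zeros(m.shape,np.uint8); kk=np.zeros((m.shape[0],m.shape[1]),np.uint8)
            cv2.fillConvexPoly(kk,np.round(h*256).astype(np.int32),255,cv2.LINE_AA,8)
            kk=kk/255.; i=np.minimum(kk,m).sum(); return -i/(np.maximum(kk,m).sum()+1e-9)
        q0=np.array([p0[0]*1000,p0[1]*1000,p0[2]])
        r=minimize(cost,q0,method='Nelder-Mead',options=dict(initial_simplex=q0+np.vstack([np.zeros(3),np.diag([10,10,8])]),xatol=.05,fatol=1e-5))
        if best is None or r.fun<best[3]: best=np.array([r.x[0]/1000,r.x[1]/1000,r.x[2],r.fun])
    return best
def to(pos,R=None):
    s=read_state();T=s['tcp_rot'];print('delta tool mm',1000*T.T@(np.array(pos)-s['position']))
    if R is not None: print('rotvec',cv2.Rodrigues(T.T@R)[0].ravel())
def Rdown(a):  # tool down, tool y at world angle a (deg)
    a=np.radians(a);return np.array([[-np.sin(a),np.cos(a),0],[np.cos(a),np.sin(a),0],[0,0,-1]])
E
python3 - <<'E'
from h import *
for cam in ('wrist','top','side'):
    c=capture(cam)
    print(cam,'fix',fit(cam,c,'fixture',(.46,.003,104)))
    print(cam,'riser',fit(cam,c,'riser',(.652,.012,-14)))
    if cam!='wrist':
        print('tray',fit(cam,c,'tray',(.448,.293,-10)))
        print('board',fit(cam,c,'board',(.49,-.31,3)))
E
```

```text
wrist fix [  0.4582   0.0017 103.1845  -0.9396]
wrist riser [  0.6478   0.0123 -13.3446  -0.864 ]
top fix [  0.4563   0.0002 103.5478  -0.1687]
top riser None
tray [  0.4462   0.296  -10.6527  -0.8764]
board [ 0.4874 -0.307   4.5876 -0.952 ]
side fix [  0.4593   0.0016 103.249   -0.9207]
side riser [  0.6456   0.0144 -26.5432  -0.792 ]
tray [ 0.4473  0.2953 -9.9428 -0.8745]
board [ 0.4887 -0.308   4.0994 -0.951 ]
```

```bash
python3 -m jog '7 -23 53 0 0 0 60;7 -23 53 0 0 0 50;7 -23 53 0 0 0 45;7 -22 53 0 0 0 45;0 0 0 0 0 -0.12 45;0 0 0 0 0 -0.12 45;0 0 0 0 0 0 45'
python3 - <<'E'
from h import *
s=read_state();print(s['position'])
c=capture('wrist');print('w',[(d['at'],d['conf']) for d in place_of('wrist','jaw_grip')])
c=capture('side');print([(d['at'],d['conf']) for d in place_of('side','jaw_grip')]);
to((.454,.022,.05),Rdown(13.2))
E
```

```text
time_s: 5.85
position: [0.4556, 0.0205, 0.1004]
tcp_rot: [[-0.226, 0.974, 0.0], [0.974, 0.226, -0.0], [-0.0, 0.0, -1.0]]
force: [1.1, -1.3, 0.6]
opening: 0.519
grasp_force: 0.0
[0.4556 0.0205 0.1004]
w [([0.4592, 0.0247, 0.0412], 0.7)]
[([0.4575, 0.0208, 0.0347], 0.79), ([0.2165, 0.3154, 0.0376], 0.61), ([0.6542, 0.0112, 0.025], 0.5)]
delta tool mm [ 1.9062 -1.2087 50.7861]
rotvec [ 0.0007  0.0003 -0.0026]
```

```bash
python3 -m jog '1 1 25 0 0 0 45;0 0 25 0 0 0 45;0 0 0 0 0 0 45;0 0 0 0 0 0 10;0 0 0 0 0 0 10;0 0 0 0 0 0 10;0 0 0 0 0 0 10;0 0 0 0 0 0 10;0 0 0 0 0 0 10'
```

```text
time_s: 7.18
position: [0.4543, 0.0216, 0.051]
tcp_rot: [[-0.227, 0.974, -0.003], [0.974, 0.227, 0.0], [0.001, -0.003, -1.0]]
force: [-4.0, -2.8, 5.5]
opening: 0.179
grasp_force: 30.0
```

```bash
python3 -m jog '-6 -1 -1 0 0 0 10;-11 0 0 0 0 0 10;-11 0 0 0 0 0 10;-11 0 0 0 0 0 10;-11 0 0 0 0 0 10;-11 0 0 0 0 0 10;-8 0 0 0 0 0 10;0 0 0 0 0 0 10'
```

```text
time_s: 8.18
position: [0.4693, -0.0454, 0.051]
tcp_rot: [[-0.226, 0.974, -0.003], [0.974, 0.226, 0.001], [0.002, -0.003, -1.0]]
force: [-3.4, 1.1, -4.3]
opening: 0.176
grasp_force: 30.0
```

```bash
python3 -m jog '0 0 0 0 0 0 45;0 0 0 0 0 0 45;0 0 0 0 0 0 45;0 0 -30 0 0 0 45;0 0 -40 0 0 0 87;-22 32 -30 0 0 0 87;-23 32 -30 0 0 0 87;-23 32 -20 0 0 0 87;-23 32 -20 0 0 0.155 87;-23 31 0 0 0 0.155 87;0 0 0 0 0 0.156 87;0 0 0 0 0 0 87'
python3 - <<'E'
from h import *
c=snap('wrist','w2');s=read_state();print(s['position'])
print('riser',fit('wrist',c,'riser',(.65,.012,-14)))
for n in ['riser','plug_hole1','plug1','foot_hole1','foot1']:
    print(n,[(np.round(d['at'],4).tolist(),round(d['conf'],2)) for d in place_of('wrist',n)])
c=capture('side');print('f',fit('side',c,'fixture',(.458,.002,103)));print([(d['at'],d['conf']) for d in place_of('side','jaw_grip')])
E
```

```text
time_s: 9.68
position: [0.6486, -0.1261, 0.2213]
tcp_rot: [[0.233, 0.972, -0.0], [0.972, -0.233, 0.0], [-0.0, -0.0, -1.0]]
force: [-0.5, -0.7, -0.3]
opening: 1.002
grasp_force: 0.0
[ 0.6483 -0.1258  0.2213]
riser [  0.6486   0.0127 -11.2008  -0.8967]
riser [([0.65, 0.0092, 0.0252], 0.65)]
plug_hole1 [([0.6629, 0.0085, 0.0467], 0.94), ([0.6343, 0.0136, 0.0518], 0.7)]
plug1 [([0.6347, 0.0185, 0.048], 0.69)]
foot_hole1 []
foot1 []
f [  0.458   0.002 103.     -0.   ]
[([0.4721, -0.0443, 0.0375], 0.9), ([0.2171, 0.3143, 0.0345], 0.73)]
```

View pics/w2.png

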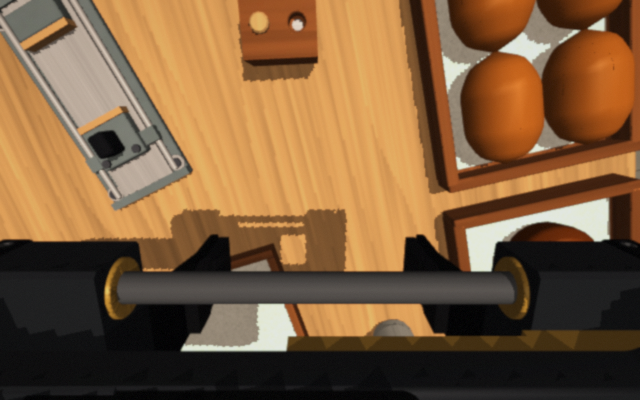

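The view shows the riser's near edge at (238–317, 54–61), the plugged hole at (259,21) and the empty one at (297,20). The fixture jaw is wide open, with its grip at (105,143). I'm grasping the riser by its ends now.

```bash
python3 -m jog '33 -8 20 0 0 0 87;33 -8 30 0 0 0 87;33 -8 30 0 0 0 87;34 -7 30 0 0 0.008 87;0 0 30 0 0 0 87;0 0 30 0 0 0 87;0 0 20 0 0 0 87;0 0 0 0 0 0 60;0 0 0 0 0 0 55;0 0 0 0 0 0 55;0 0 0 0 0 0 55;0 0 0 0 0 0 55'
```

```text
time_s: 11.68
position: [0.6505, 0.0104, 0.0329]
tcp_rot: [[0.243, 0.97, 0.002], [0.97, -0.243, -0.0], [0.0, 0.002, -1.0]]
force: [-1.0, -0.7, 7.2]
opening: 0.711
grasp_force: 29.6
```

```bash
python3 -m jog '0 0 -6 0 0 0 55;0 0 -16 0 0 0 55;0 0 -26 0 0 0 55;0 0 -26 0 0 0 55;0 0 -12 0 0 0 55;-2 -10 -4 0 0 0 55;-4 -22 0 0 0 0 55;-5 -32 0 0 0 0 55;-6 -36 0 0 0 0 55;-6 -36 0 0 0 0 55;-5 -32 0 0 0 0 55;-3 -20 0 0 0 0 55'; python3 -m jog '-1 -8 0 0 0 -0.08 55;0 0 0 0 0 -0.16 55;0 0 0 0 0 -0.16 55;0 0 0 0 0 -0.075 55;0 0 0 0 0 0 55;0 0 0 0 0 0 55'
python3 - <<'E'
from h import *
s=read_state();print(s['position'],s['opening'])
c=snap('side','s1')
print('fix',fit('side',c,'fixture',(.458,.002,103)))
for n in ['riser','plug_hole1','foot1']: print(n,[(np.round(d['at'],4).tolist(),round(d['conf'],2)) for d in place_of('side',n)])
to((.4528,.027,.046),Rdown(13.2))
E
```

```text
time_s: 13.18
position: [0.456, 0.0267, 0.1209]
tcp_rot: [[0.242, 0.97, -0.005], [0.97, -0.242, 0.001], [-0.0, -0.005, -1.0]]
force: [-0.2, -0.4, -1.2]
opening: 0.715
grasp_force: 29.7
time_s: 13.92
position: [0.4511, 0.0272, 0.1213]
tcp_rot: [[-0.227, 0.974, -0.001], [0.974, 0.227, 0.0], [0.0, -0.001, -1.0]]
force: [-0.2, -0.2, -1.4]
opening: 0.715
grasp_force: 29.7
[0.4511 0.0272 0.1213] 0.7150607857419918
fix [  0.5347  -0.1173 114.2069  -0.331 ]
riser [([0.4516, 0.0305, 0.1117], 0.58)]
plug_hole1 [([0.434, 0.0199, 0.1391], 0.68), ([0.4696, 0.0302, 0.1384], 0.67)]
foot1 [([0.4157, 0.3388, 0.0208], 0.5), ([0.459, 0.0533, 0.1193], 0.46), ([0.4842, 0.2891, 0.0227], 0.45)]
delta tool mm [-0.3255  0.9826 75.5217]
rotvec [-0.0001 -0.     -0.0007]
```

View pics/s1.png

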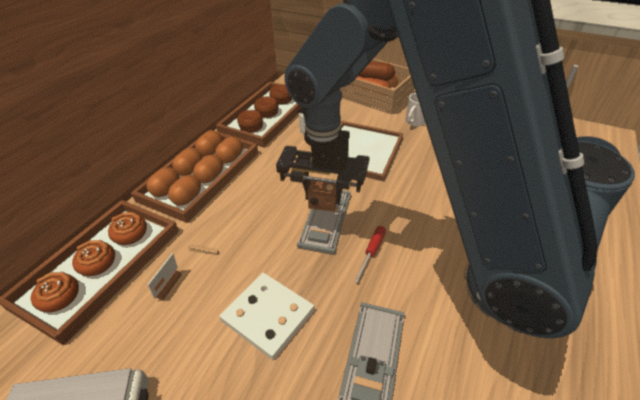

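```bash
python3 -m jog '-2 1 15 0 0 0 55;-3 0 20 0 0 0 55;0 0 20 0 0 0 55;0 0 14 0 0 0 55;0 0 6 0 0 0 55;0 0 1 0 0 0 55;0 0 0 0 0 0 55'
```

```text
time_s: 15.05
position: [0.4542, 0.0224, 0.0459]
tcp_rot: [[-0.228, 0.974, 0.001], [0.974, 0.228, -0.0], [-0.0, 0.001, -1.0]]
force: [0.6, 1.0, -1.1]
opening: 0.71
grasp_force: 29.7
```

```bash
python3 -m jog '0 0 1 0 0 0 55;0 0 0 0 0 0 65;0 0 0 0 0 0 75;0 0 0 0 0 0 85;0 0 0 0 0 0 85;0 0 -20 0 0 0 85;0 0 -40 0 0 0 85;0 0 -40 0 0 0 85;-40 0 -40 0 0 0 60;-40 0 -40 0 0 0 45;-30 0 0 0 0 0 45;0 0 0 0 0 0 45'
python3 - <<'E'
from h import *
c=snap('wrist','w3');s=read_state();print(s['position'])
print('riser',fit('wrist',c,'riser',(.453,.027,13),.012))
print('fix',fit('wrist',c,'fixture',(.4587,.0017,103)))
for n in ['jaw_grip','riser','plug_hole1','plug1','foot1']: print(n,[(np.round(d['at'],4).tolist(),round(d['conf'],2)) for d in place_of('wrist',n)])
E
```

```text
time_s: 16.55
position: [0.4798, -0.0865, 0.2252]
tcp_rot: [[-0.225, 0.974, 0.002], [0.974, 0.225, -0.001], [-0.001, 0.002, -1.0]]
force: [0.8, 0.4, 0.1]
opening: 0.605
grasp_force: 0.0
[ 0.4786 -0.085   0.2244]
riser [ 0.453   0.0234 16.7253 -0.9054]
fix [  0.4568   0.0029 102.9752  -0.6775]
jaw_grip [([0.473, -0.0423, 0.0437], 0.71)]
riser [([0.4538, 0.0186, 0.0359], 0.59), ([0.4692, -0.0443, 0.0406], 0.58)]
plug_hole1 [([0.4687, 0.0282, 0.0622], 0.88), ([0.4364, 0.0183, 0.0615], 0.76), ([0.4548, 0.0216, 0.0372], 0.35)]
plug1 [([0.4367, 0.0199, 0.0605], 0.64)]
foot1 [([0.4632, 0.0505, 0.0396], 0.68)]
```

View pics/w3.png

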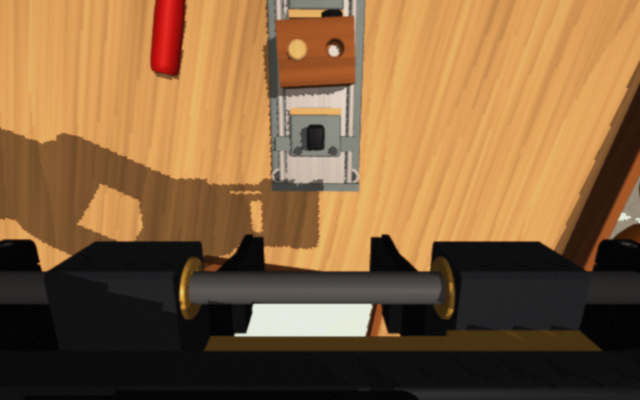

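The riser sits on the bed between the jaws at px (316,50), turned about 3°, with its foot and plug in place; the jaw grip is at (316,136). Next I'll close the jaw.

```bash
python3 -m jog '20 0 40 0 0 0 45;20 0 40 0 0 0 45;1 0 40 0 0 0 45;0 0 40 0 0 0 45;0 0 13 0 0 0 45;0 0 0 0 0 0 45;0 0 0 0 0 0 10;0 0 0 0 0 0 10;0 0 0 0 0 0 10;0 0 0 0 0 0 10;0 0 0 0 0 0 10' && python3 -m jog '5 0 0 0 0 0 10;5 0 0 0 0 0 10;5 0 0 0 0 0 10;4 0 0 0 0 0 10;0 0 0 0 0 0 10'
```

```text
time_s: 18.32
position: [0.4693, -0.0449, 0.0521]
tcp_rot: [[-0.228, 0.974, -0.0], [0.974, 0.228, -0.0], [-0.0, -0.0, -1.0]]
force: [-1.1, -2.3, 6.1]
opening: 0.18
grasp_force: 30.0
time_s: 18.95
position: [0.4652, -0.0269, 0.0521]
tcp_rot: [[-0.228, 0.974, 0.0], [0.974, 0.228, -0.001], [-0.001, -0.0, -1.0]]
force: [-2.1, -4.9, 6.0]
opening: 0.177
grasp_force: 30.0
```

```bash
for i in 1; do python3 -m jog '2 0 0 0 0 0 10;2 0 0 0 0 0 10;1 0 0 0 0 0 10;0 0 0 0 0 0 10'; python3 -m jog '2 0 0 0 0 0 10;0 0 0 0 0 0 10'; python3 -m jog '2 0 0 0 0 0 10;0 0 0 0 0 0 10'; done | grep -E 'pos|force'
```

```text
position: [0.4642, -0.0225, 0.0521]
force: [-3.2, -6.7, 5.8]
grasp_force: 30.0
position: [0.4637, -0.0205, 0.0521]
force: [-2.4, -6.0, 5.8]
grasp_force: 30.0
position: [0.4633, -0.0186, 0.0521]
force: [-2.4, -5.6, 6.0]
grasp_force: 30.0
```

```bash
(python3 -m jog '2 0 0 0 0 0 10;0 0 0 0 0 0 10'; python3 -m jog '1.5 0 0 0 0 0 10;0 0 0 0 0 0 10') | grep -E 'pos|force'
```

```text
position: [0.4633, -0.0182, 0.0521]
force: [-4.8, -14.9, 5.2]
grasp_force: 30.0
position: [0.4633, -0.0181, 0.0521]
force: [-6.3, -22.1, 4.5]
grasp_force: 30.0
```

```bash
python3 -m jog '-1.5 0 0 0 0 0 10;0 0 0 0 0 0 45;0 0 0 0 0 0 45;0 0 0 0 0 0 45;0 0 -30 0 0 0 45;-20 0 -40 0 0 0 45;-30 0 -30 0 0 0 45;-10 0 -20 0 0 0 45;0 0 0 0 0 0 45;0 0 0 0 0 0 45'
python3 - <<'E'
from h import *
c=snap('wrist');s=read_state();print(s['position'])
for n in ['jaw_grip','riser','plug_hole1','plug1','foot1']: print(n,[(np.round(d['at'],4).tolist(),round(d['conf'],2)) for d in place_of('wrist',n)])
u=proj(c,(.4662,.0371,.062));print(u,proj(c,(.437,.0303,.062)))
im=cv2.cvtColor(c['color'],cv2.COLOR_RGB2BGR);x,y=np.maximum(np.int32(u)-50,0)
x0,y0=x-20,y;k=cv2.resize(im[y0:y0+100,x0:x0+100],(600,600),interpolation=2)
cv2.circle(k,tuple(np.int32((u-[x0,y0])*6)),3,(255,0,0),-1);print(x0,y0);cv2.imwrite('pics/c3.png',k)
c=capture('side')
for n in ['tray','plug1','foot1']: print(n,[(np.round(d['at'],4).tolist(),round(d['conf'],2)) for d in place_of('side',n)])
print(fit('side',c,'tray',(.447,.295,-10)))
E
```

```text
time_s: 21.7
position: [0.4755, -0.073, 0.1707]
tcp_rot: [[-0.228, 0.974, -0.002], [0.974, 0.228, 0.001], [0.001, -0.002, -1.0]]
force: [-0.0, -0.2, -0.3]
opening: 0.519
grasp_force: 0.0
[ 0.4754 -0.0729  0.1705]
jaw_grip [([0.467, -0.0188, 0.0418], 0.91)]
riser [([0.4515, 0.0291, 0.0369], 0.56)]
plug_hole1 [([0.4664, 0.0336, 0.0603], 0.78), ([0.4369, 0.0305, 0.0625], 0.67)]
plug1 [([0.4344, 0.0299, 0.0602], 0.83), ([0.4696, 0.0327, 0.0592], 0.23)]
foot1 [([0.4642, 0.0574, 0.0398], 0.71)]
[342.7393  46.7309] [296.9825  46.6587]
272 0
tray [([0.4492, 0.2932, 0.0007], 0.9), ([0.4662, 0.055, 0.0422], 0.32)]
plug1 [([0.4902, 0.3236, 0.0204], 0.56), ([0.4081, 0.3005, 0.0216], 0.48), ([0.4401, 0.0292, 0.0625], 0.47), ([0.3982, 0.2624, 0.0247], 0.39)]
foot1 [([0.4374, 0.0303, 0.059], 0.64), ([0.4647, 0.0577, 0.045], 0.51), ([0.4831, 0.2883, 0.0198], 0.48), ([0.4127, 0.3407, 0.018], 0.4)]
[ 0.4474  0.2957 -9.847  -0.922 ]
```

View pics/c3.png

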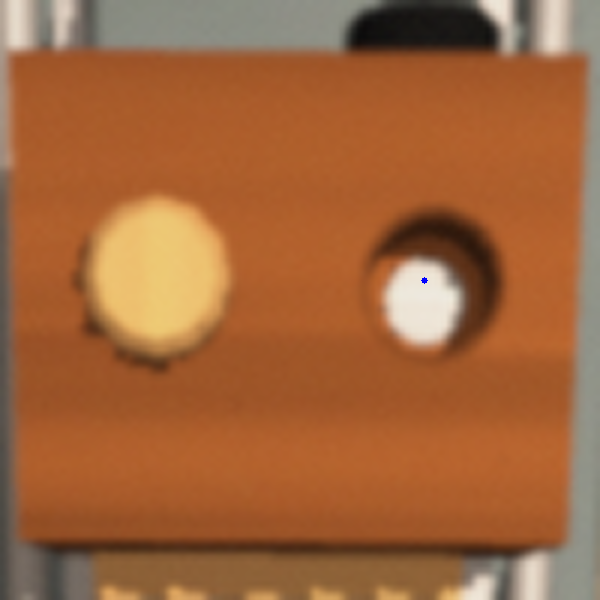

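Crop: the plug is at (157,275) and the empty hole ring is centred at about (432,284), within 1 mm of my prediction (blue dot). The riser is clamped squarely. Now for the tray.

```bash
python3 -m jog '20 -1 -10 0 0 0 45;45 -4 -20 0 0 0 45;50 -4 0 0 0 0 45;50 -4 0 0 0 0.135 45;50 10 0 0 0 0.135 45;20 5 0 0 0 0.135 45;0 0 0 0 0 0 30;0 0 0 0 0 0 26'
python3 - <<'E'
from h import *
c=snap('wrist','w4');s=read_state();print(s['position'],s['joint_positions'])
p=fit('wrist',c,'tray',(.4475,.2955,-10));print(p)
for n in ['tray','plug1','foot1']: print(n,[(np.round(d['at'],4).tolist(),round(d['conf'],2)) for d in place_of('wrist',n)])
x,y,a=.4475,.2955,np.radians(-10)
for i in(-40,40):
  for j in(-36,0,36): X=(x+(np.cos(a)*i-np.sin(a)*j)/1e3,y+(np.sin(a)*i+np.cos(a)*j)/1e3,.0255);print(i,j,X,proj(c,X))
E
```

```text
time_s: 23.25
position: [0.4364, 0.1542, 0.2018]
tcp_rot: [[0.172, 0.985, -0.001], [0.985, -0.172, -0.0], [-0.0, -0.001, -1.0]]
force: [-0.4, -0.3, 0.1]
opening: 0.367
grasp_force: 0.0
[0.4365 0.1538 0.2017] [  5.5391  21.6852 107.3731  -0.0159  50.9784  15.5209]
[ 0.4459  0.296  -9.8242 -0.9318]
tray [([0.4449, 0.2948, -0.001], 0.74)]
plug1 [([0.4078, 0.2987, 0.0159], 0.82), ([0.3995, 0.2652, 0.0195], 0.61), ([0.4359, 0.029, 0.0634], 0.53)]
foot1 [([0.4852, 0.2867, 0.0189], 0.94)]
-40 -36 (np.float64(0.4018563554835022), np.float64(0.2669928479982377), 0.0255) [254.5683  63.6965]
-40 0 (np.float64(0.4081076898795117), np.float64(0.30244592710667717), 0.0255) [252.5597  16.5543]
-40 36 (np.float64(0.4143590242755212), np.float64(0.3378990062151167), 0.0255) [250.4112 -33.8705]
40 -36 (np.float64(0.48064097572447884), np.float64(0.25310099378488327), 0.0255) [349.4805  63.8728]
40 0 (np.float64(0.48689231012048834), np.float64(0.2885540728933228), 0.0255) [350.6655  16.7275]
40 36 (np.float64(0.49314364451649784), np.float64(0.3240071520017623), 0.0255) [351.933  -33.7012]
```

View pics/w4.png

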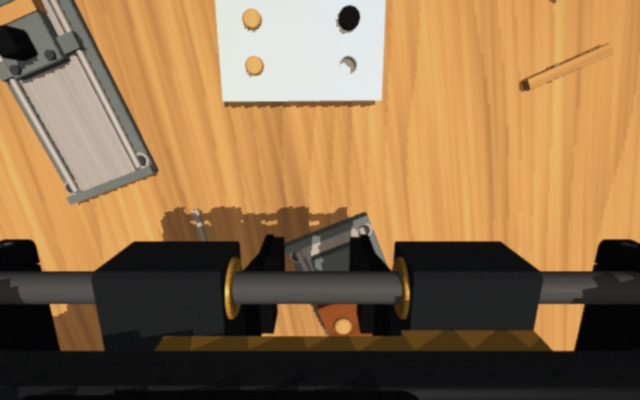

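Plugs are at (252,18) and (254,65), right on my prediction; a foot is at (348,18), an empty pocket at (348,65), and there is a peg far right. I'll take the plug at (254,65).

```bash
python3 -m jog '35 -18 30 0 0 0 30;35 -18 30 0 0 0 30;34.7 -17.7 30 0 0 0 30;0 0 40 0 0 0 30;0 0 20 0 0 0 30;0 0 8 0 0 0 30;0 0 0 0 0 0 30' | grep -E 'pos|force'; python3 - <<'E'
from h import *
to((.4016,.2662,.043),Rdown(-10))
E
```

```text
position: [0.4029, 0.2663, 0.0436]
force: [0.6, 0.2, 0.5]
grasp_force: 0.0
delta tool mm [-0.3661 -1.2289  0.5674]
rotvec [-0.0001  0.0001 -0.0012]
```

```bash
python3 -m jog '0 -1 0.5 0 0 0 20;0 0 0 0 0 0 10;0 0 0 0 0 0 10;0 0 0 0 0 0 10;0 0 0 0 0 0 10;0 0 -5 0 0 0 10;0 0 -15 0 0 0 10;0 0 -30 0 0 0 10;0 0 -40 0 0 0 10;0 0 0 0 0 0 10'
```

```text
time_s: 25.62
position: [0.4034, 0.2678, 0.1362]
tcp_rot: [[0.174, 0.985, 0.007], [0.985, -0.174, 0.003], [0.004, 0.006, -1.0]]
force: [-0.0, 1.2, -0.3]
opening: 0.154
grasp_force: 30.0
```

```bash
python3 - <<'E'
from h import *
c=capture('side');s=read_state();print(s['position'],s['opening'])
im=cv2.cvtColor(c['color'],cv2.COLOR_RGB2BGR);u=proj(c,s['position']+[0,0,-.02]);print(u)
x,y=np.int32(u)-40;a=cv2.resize(im[y:y+80,x:x+80],(400,400),interpolation=2)
u=proj(c,(.4474,.2957,.02));x,y=np.int32(u)-50;b=cv2.resize(im[y:y+100,x:x+100],(400,400),interpolation=2)
cv2.imwrite('pics/c5.png',np.hstack([a,b]))
E
```

```text
[0.4024 0.2673 0.1348] 0.15722348147461226
[289.7997 280.0889]
```

View pics/c5.png

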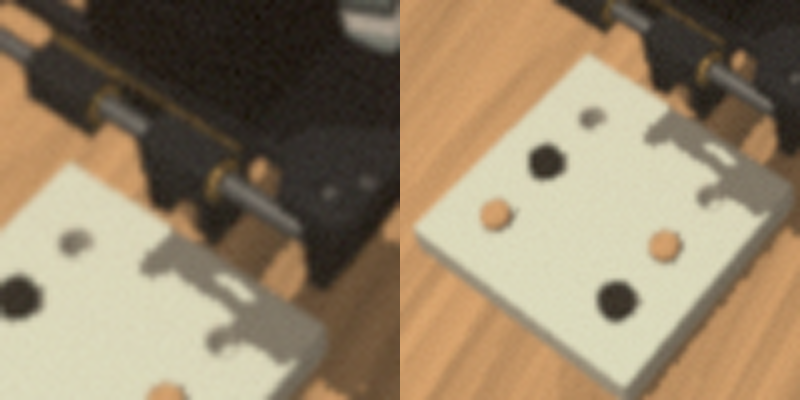

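The plug is out of its pocket, but its attitude in the fingers isn't clear. I'll raise it toward the side camera while turning for the insertion.

```bash
python3 -m jog '0 0 -20 0 0 0.1666 10;0 0 -40 0 0 0.1666 10;0 0 -40 0 0 0.1666 10;0 0 -40 0 0 0.1666 10;0 0 -40 0 0 0.1666 10;0 0 -40 0 0 0.1666 10;0 0 -20 0 0 0.1666 10;0 0 0 0 0 0 10;0 0 0 0 0 0 10'
python3 - <<'E'
from h import *
c=capture('side');s=read_state();print(s['position'],s['opening'])
im=cv2.cvtColor(c['color'],cv2.COLOR_RGB2BGR);u=proj(c,s['position']+[0,0,-.02]);print(u)
x,y=np.int32(u)-50;cv2.imwrite('pics/c6.png',cv2.resize(im[y:y+100,x:x+100],(600,600),interpolation=2))
E
```

```text
time_s: 26.8
position: [0.4006, 0.2665, 0.3712]
tcp_rot: [[0.973, 0.23, -0.004], [0.23, -0.973, -0.001], [-0.004, 0.0, -1.0]]
force: [-0.0, -0.6, -0.7]
opening: 0.155
grasp_force: 30.0
[0.4006 0.2665 0.3712] 0.15427117985472555
[279.7344 184.5199]
```

View pics/c6.png

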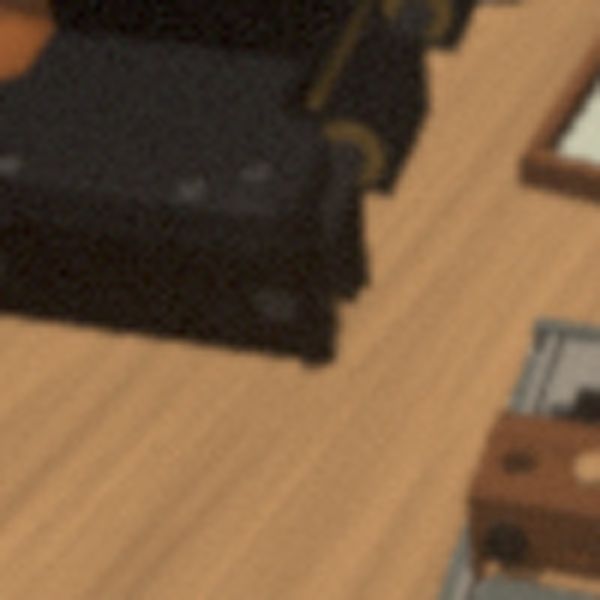

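The hand blocks the side view, so I'm using the wrist camera instead.

```bash
python3 - <<'E'
from h import *
c=capture('wrist');s=read_state()
im=cv2.cvtColor(c['color'],cv2.COLOR_RGB2BGR);u=proj(c,s['position']+[0,0,-.022]);print(u,[(np.round(s['tcp_rot'].T@(d['at']-s['position']),4),d['conf']) for d in place_of('wrist','plug1')])
cv2.imwrite('pics/c7.png',cv2.resize(im[190:290,260:380],(720,600),interpolation=2))
E
```

```text
[317.4352 253.3592] [(array([-0.0202,  0.2399,  0.3135]), 0.63), (array([ 0.017 , -0.0274,  0.3541]), 0.59), (array([-0.0047, -0.0021,  0.0259]), 0.59), (array([ 0.1008, -0.0371,  0.3507]), 0.51)]
```

View pics/c7.png

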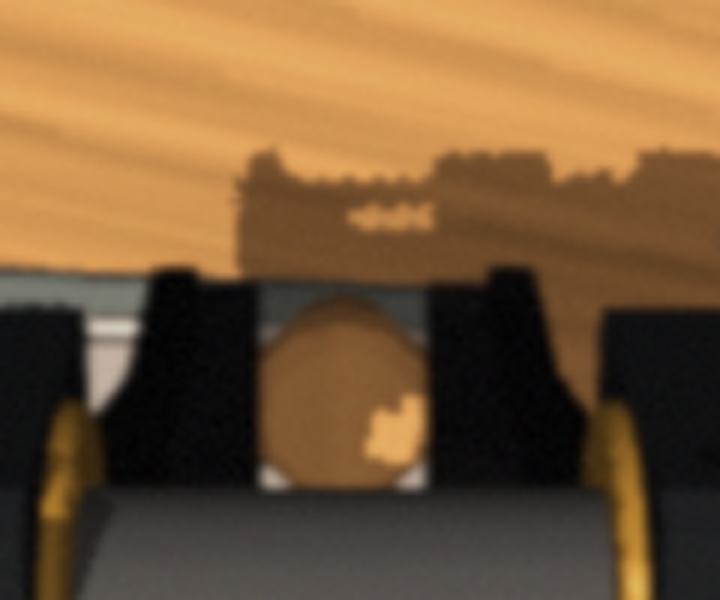

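The crop shows the plug head level and centred between the pads. Moving over hole 2.

```bash
python3 -m jog '1 15 10 0 0 0 10;2 32 25 0 0 0 10;2 40 30 0 0 0 10;2 40 30 0 0 0 10;2 40 30 0 0 0 10;2 40 30 0 0 0 10;1 22 30 0 0 0 10;0 10 30 0 0 0 10;0 0 25 0 0 0 10;0 0 10 0 0 0 10;0 0 0 0 0 0 10;0 0 0 0 0 0 10'
python3 - <<'E'
from h import *
to((.467,.0368,.115),Rdown(-76.8))
c=capture('wrist');s=read_state()
for z in (.016,.018,.022):print(z,proj(c,s['position']+s['tcp_rot']@np.array([0,0,z])))
E
```

```text
time_s: 28.45
position: [0.4682, 0.0368, 0.1237]
tcp_rot: [[0.974, 0.228, 0.002], [0.228, -0.974, -0.0], [0.001, 0.001, -1.0]]
force: [0.6, -1.0, -0.4]
opening: 0.154
grasp_force: 30.0
delta tool mm [-1.1716 -0.2555  8.7111]
rotvec [ 0.0007 -0.0014 -0.0003]
0.016 [317.517  258.6367]
0.018 [317.5092 256.884 ]
0.022 [317.4941 253.4942]
```

```bash
(python3 -m jog '-1.9 0 12 0 0 0 10;0 0 10 0 0 0 10;0 0 0 0 0 0 10;0 0 3 0 0 0 10;0 0 3 0 0 0 10'; python3 -m jog '0 0 3 0 0 0 10;0 0 3 0 0 0 10;0 0 0 0 0 0 10')|grep -E 'pos|force'
```

```text
position: [0.4662, 0.0364, 0.0951]
force: [1.5, -0.4, 3.3]
grasp_force: 30.0
position: [0.4667, 0.0363, 0.089]
force: [1.8, 0.9, -1.1]
grasp_force: 30.0
```

```bash
(python3 -m jog '0 0 2 0 0 0 10;0 0 2 0 0 0 10;0 0 0 0 0 0 10'; python3 -m jog '0 0 1 0 0 0 10;0 0 0 0 0 0 10')|grep -E 'pos|force'
```

```text
position: [0.4669, 0.0364, 0.0855]
force: [3.3, 1.0, 5.7]
grasp_force: 30.0
position: [0.467, 0.0364, 0.0852]
force: [2.3, 2.0, 12.1]
grasp_force: 30.0
```

```bash
python3 -m jog '0 0 -1 0 0 0 20;0 0 0 0 0 0 30;0 0 0 0 0 0 30;0 0 -10 0 0 0 30;0 0 -40 0 0 0 40;0 15 -30 0 0 -0.1745 45;0 0 0 0 0 -0.1745 45;0 0 0 0 0 -0.1745 45;0 0 0 0 0 -0.1745 45;0 0 0 0 0 -0.1745 45;0 0 0 0 0 -0.1745 45;0 0 0 0 0 -0.1745 45'; python3 -m jog '0 0 0 0 0 -0.1745 45;0 0 0 0 0 -0.1745 45;-30 0 0 0 0 0 45;-50 0 0 0 0 0 45;0 0 0 0 0 0 45;0 0 0 0 0 0 45'
python3 - <<'E'
from h import *
c=snap('wrist','w8');s=read_state();print(s['position'])
to((.4633,-.0181,.052),Rdown(13.2))
for n in ['jaw_grip','plug1']: print(n,[(np.round(d['at'],4).tolist(),round(d['conf'],2)) for d in place_of('wrist',n)])
E
```

```text
time_s: 31.62
position: [0.4688, 0.0219, 0.1654]
tcp_rot: [[0.114, 0.994, -0.0], [0.994, -0.114, 0.0], [-0.0, -0.0, -1.0]]
force: [-0.5, 1.2, -0.0]
opening: 0.517
grasp_force: 0.0
time_s: 32.38
position: [0.4866, -0.0558, 0.1651]
tcp_rot: [[-0.226, 0.974, -0.001], [0.974, 0.226, 0.001], [0.001, -0.001, -1.0]]
force: [-0.6, 0.7, -0.6]
opening: 0.519
grasp_force: 0.0
[ 0.4865 -0.0553  0.165 ]
delta tool mm [ 41.3681 -13.946  113.0911]
rotvec [-0.0013 -0.0011 -0.001 ]
jaw_grip [([0.4668, -0.017, 0.0421], 0.59)]
plug1 [([0.4364, 0.0309, 0.0613], 0.72), ([0.4634, 0.0333, 0.0612], 0.69)]
```

View pics/w8.png

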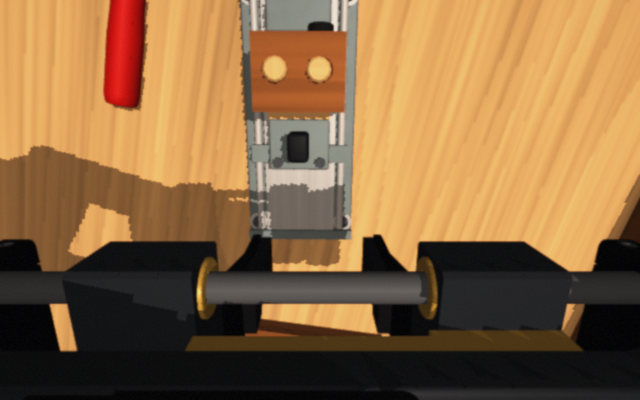

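Both plugs are seated, at (274,68) and (319,68). Opening the jaw.

```bash
python3 -m jog '20 -7 35 0 0 0 45;21 -7 35 0 0 0 45;0 0 30 0 0 0 45;0 0 13 0 0 0 45;0 0 0 0 0 0 45;0 0 0 0 0 0 10;0 0 0 0 0 0 10;0 0 0 0 0 0 10;0 0 0 0 0 0 10;0 0 0 0 0 0 10' |grep -E 'pos|force|ope' && python3 -m jog '-5 0 0 0 0 0 10;-8 0 0 0 0 0 10;-8 0 0 0 0 0 10;-7 0 0 0 0 0 10;-4 0 0 0 0 0 10;0 0 0 0 0 0 10;0 0 0 0 0 0 45;0 0 0 0 0 0 45;0 0 0 0 0 0 45;0 0 -30 0 0 0 45;0 0 -40 0 0 0 60;0 0 -40 0 0 0 87'
```

```text
position: [0.4635, -0.0195, 0.0524]
force: [-2.7, -3.0, 5.9]
opening: 0.183
grasp_force: 30.0
time_s: 35.28
position: [0.4716, -0.0505, 0.1629]
tcp_rot: [[-0.227, 0.974, -0.001], [0.974, 0.227, 0.0], [0.0, -0.0, -1.0]]
force: [1.2, -0.0, 0.4]
opening: 0.66
grasp_force: 0.0
```

```bash
python3 -m jog '0 0 -30 0 0 0 87;20 0 -27 0 0 0 87;40 0 0 0 0 0 87;45 0 0 0 0 0 87;45 0 0 0 0 0 87;29 0 0 0 -0.157 0 87;0 0 0 0 -0.157 0 87;0 0 0 0 -0.157 0 87;0 0 0 0 -0.157 0 87;0 0 0 0 -0.157 0 87;0 0 0 0 0 0 87'
python3 - <<'E'
from h import *
s=read_state();print(s['joint_positions'])
fx=np.array([-.228,.974,0]);up=np.array([0,0,1.]);t=np.array([.974,.228,0])
z=-(fx+up)/2**.5;R=np.array([np.cross(t,z),t,z]).T
C=np.array([.4516,.0316,.037]);print(C-.133*z);to(C-.133*z,R);to(C-.003*z)
E
```

```text
time_s: 36.65
position: [0.4305, 0.124, 0.2172]
tcp_rot: [[-0.168, 0.973, 0.158], [0.693, 0.231, -0.684], [-0.702, -0.005, -0.713]]
force: [-0.5, 0.2, 0.4]
opening: 0.998
grasp_force: 0.0
[ 26.6471  30.4996 105.6933 -48.0616  66.4357  42.3395]
[0.4302 0.1232 0.131 ]
delta tool mm [59.9631 -0.0299 61.854 ]
rotvec [-0.0019 -0.0079  0.0058]
delta tool mm [ 58.9311   0.2189 191.8711]
```

```bash
(python3 -m jog '30 0 31 0 0 0 87;30 0 31 0 0 0 87;0 0 40 0 0 0 87;0 0 40 0 0 0 87;0 0 20 0 0 0 87;0 0 0 0 0 0 87'; python3 -m jog '0 0 13 0 0 0 87;0 0 12 0 0 0 87;0 0 0 0 0 0 87';python3 - <<'E'
from h import *
fx=np.array([-.228,.974,0]);up=np.array([0,0,1.]);t=np.array([.974,.228,0])
z=-(fx+up)/2**.5;R=np.array([np.cross(t,z),t,z]).T
C=np.array([.4516,.0316,.037]);to(C-.008*z,R)
E
)|grep -E 'pos|force|delta|rot'
```

```text
position: [0.447, 0.0517, 0.0611]
tcp_rot: [[-0.161, 0.975, 0.155], [0.695, 0.223, -0.684], [-0.701, -0.003, -0.713]]
force: [-0.5, 0.7, 0.0]
grasp_force: 0.0
position: [0.4512, 0.036, 0.0438]
tcp_rot: [[-0.162, 0.974, 0.158], [0.694, 0.226, -0.684], [-0.702, -0.001, -0.712]]
force: [0.0, -1.0, 0.3]
grasp_force: 0.0
delta tool mm [ 1.7451 -0.6115 -0.1084]
rotvec [-0.0021 -0.0075 -0.0003]
```

```bash
(python3 -m jog '0 0 0 0 0 0 60;0 0 0 0 0 0 55;0 0 0 0 0 0 55;0 0 0 0 0 0 55;0 0 0 0 0 0 55;0 0 0 0 0 0 55'; python3 -m jog '-4 0 -1 0 0 0 55;-7 0 -5 0 0 0 55;-10 0 -9 0 0 0 55;-14 0 -14 0 0 0 55;-14 0 -14 0 0 0 55;-14 0 -14 0 0 0 55;-12 0 -12 0 0 0 55;-6 0 -6 0 0 0 55;-2 0 -2 0 0 0 55;0 0 0 0 0 0 55')|grep -E 'pos|force|ope'
```

```text
position: [0.4513, 0.0364, 0.0438]
force: [-0.1, 1.5, 3.1]
opening: 0.708
grasp_force: 30.0
position: [0.4522, 0.0313, 0.1567]
force: [0.9, -0.1, -1.9]
opening: 0.709
grasp_force: 30.0
```

```bash
python3 -m jog '0 0 0 0 0.05 0 55;0 0 0 0 0.1 0 55;0 0 0 0 0.15 0 55;0 0 0 0 0.17 0 55;0 0 0 0 0.17 0 55;0 0 0 0 0.17 0 55;0 0 0 0 0.17 0 55;0 0 0 0 0.17 0 55;0 0 0 0 0.17 0 55;0 0 0 0 0.15 0 55;0 0 0 0 0.07 0 55;0 0 0 0 0.031 0 55' ; python3 -m jog '0 0 0 0 0 0 55;0 0 0 0 0 0 55'
python3 - <<'E'
from h import *
s=read_state();print(s['joint_positions'],s['position'])
c=snap('side');im=cv2.imread('pics/x.png');im=cv2.cvtColor(c['color'],cv2.COLOR_RGB2BGR)
u=proj(c,s['position']);x,y=np.int32(u)-50;cv2.imwrite('pics/c9.png',cv2.resize(im[y:y+100,x:x+100],(600,600),interpolation=2))
for n in ['riser','plug1','foot1','foot_hole1','plug_hole1','jaw_grip']: print(n,[(np.round(d['at'],4).tolist(),round(d['conf'],2)) for d in place_of('side',n)])
E
```

```text
time_s: 41.28
position: [0.4501, 0.0302, 0.1545]
tcp_rot: [[-0.156, 0.974, -0.161], [0.718, 0.224, 0.659], [0.678, -0.013, -0.735]]
force: [-0.1, 0.6, -1.6]
opening: 0.713
grasp_force: 30.0
time_s: 41.52
position: [0.45, 0.0314, 0.1558]
tcp_rot: [[-0.159, 0.974, -0.161], [0.719, 0.226, 0.657], [0.676, -0.011, -0.737]]
force: [0.3, -0.2, -0.7]
opening: 0.715
grasp_force: 30.0
[-29.6834  37.1152 104.7088  30.8853  73.0359 -61.0776] [0.45   0.0314 0.1558]
riser [([0.4502, 0.0361, 0.1474], 0.71)]
plug1 [([0.492, 0.3239, 0.0191], 0.61), ([0.4056, 0.3024, 0.02], 0.53)]
foot1 [([0.4838, 0.2865, 0.0214], 0.63), ([0.4639, 0.0374, 0.1769], 0.57), ([0.4929, -0.3094, -0.0008], 0.5), ([0.4139, 0.3409, 0.0188], 0.43)]
foot_hole1 [([0.4362, 0.0286, 0.1697], 0.97), ([0.4643, 0.0379, 0.1705], 0.8), ([0.4536, 0.0036, -0.0004], 0.74)]
plug_hole1 [([0.4415, 0.0063, 0.1554], 0.93), ([0.4708, 0.0136, 0.1573], 0.88)]
jaw_grip [([0.2167, 0.3153, 0.0352], 0.59), ([0.475, -0.0486, 0.0381], 0.57)][ WARN:0@1.161] global loadsave.cpp:275 findDecoder imread_('pics/x.png'): can't open/read file: check file path/integrity
```

View pics/c9.png

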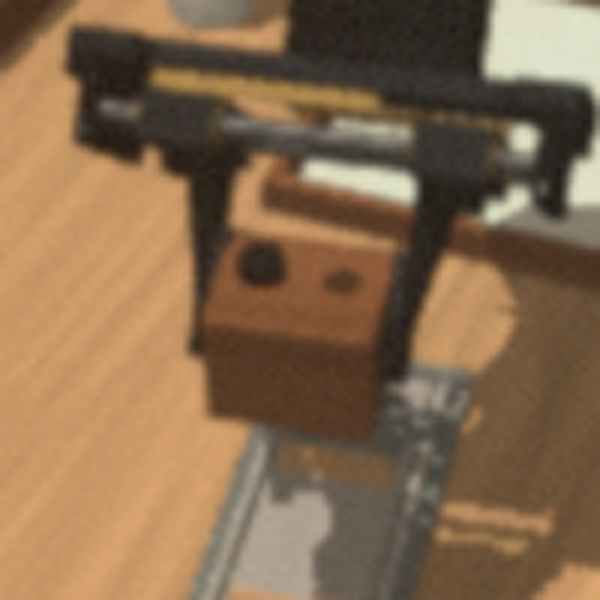

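The riser is turned with its feet up: the fitted foot is at (262,262) and the empty socket at (345,280). I'll correct the last 3° and lower it.

```bash
cat >> h.py <<'E'
O=np.array([.4585,.0024,0]);fx=np.array([-.228,.974,0]);up=np.array([0,0,1.]);t=np.array([.974,.228,0])
def Rtilt(deg):
    a=np.radians(deg);z=-up*np.cos(a)+fx*np.sin(a);return np.array([np.cross(t,z),t,z]).T
E
python3 - <<'E'
from h import *
to(O+.0212*fx+.1427*up,Rtilt(45.5)); T=read_state()['tcp_rot'];R=Rtilt(45.5);print('down in tool',R.T@-up)
E
```

```text
delta tool mm [-15.2081   1.5677   3.9021]
rotvec [-0.0058  0.0517 -0.0091]
down in tool [-0.7137  0.      0.7009]
```

```bash
python3 -m jog '-5 0 1 0 0.02 0 55;-10 1.6 3 -0.006 0.032 -0.009 55;0 0 0 0 0 0 55;-8 0 8 0 0 0 55;-16 0 16 0 0 0 55;-18 0 18 0 0 0 55;-14 0 14 0 0 0 55;-8 0 7 0 0 0 55;-3 0 3 0 0 0 55;0 0 0 0 0 0 55'; python3 - <<'E'
from h import *
to(O+.0212*fx+.0427*up,Rtilt(45.5))
E
```

```text
time_s: 43.12
position: [0.4536, 0.0235, 0.0485]
tcp_rot: [[-0.159, 0.974, -0.162], [0.682, 0.227, 0.695], [0.714, -0.0, -0.7]]
force: [-0.0, 0.2, -0.6]
opening: 0.712
grasp_force: 30.0
delta tool mm [-4.4243 -0.0145  3.739 ]
rotvec [ 0.0004 -0.0009 -0.0007]
```

```bash
(python3 -m jog '-2 0 2 0 0 0 55;-2 0 1.5 0 0 0 55;0 0 0 0 0 0 55';  python3 -m jog '-0.7 0 0.7 0 0 0 55;0 0 0 0 0 0 55')|grep -E 'pos|force'
```

```text
position: [0.4537, 0.0231, 0.0431]
force: [0.2, 0.2, -1.8]
grasp_force: 30.0
position: [0.4537, 0.0231, 0.0427]
force: [-0.2, -1.5, 4.7]
grasp_force: 30.0
```

```bash
python3 -m jog '0 0 0 0 0 0 65;0 0 0 0 0 0 75;0 0 0 0 0 0 87;0 0 0 0 0 0 87;0 0 -15 0 0 0 87;0 0 -35 0 0 0 87;0 0 -40 0 0 0 87;0 0 -40 0 0 0 87;20 0 -20 0 -0.15 0 87;0 0 0 0 -0.15 0 87;0 0 0 0 -0.16 0 87;0 0 0 0 -0.16 0 60' ; python3 -m jog '0 0 0 0 -0.16 0 45;0 0 0 0 0 0 45;0 0 0 0 0 0 45'
python3 - <<'E'
from h import *
c=snap('wrist','w10');to((.4715,-.05,.12),Rdown(13.2));s=read_state();print(s['position'])
for n in ['jaw_grip','plug1','foot1','foot_hole1']: print(n,[(np.round(d['at'],4).tolist(),round(d['conf'],2)) for d in place_of('wrist',n)])
c=capture('side');print([(np.round(d['at'],4).tolist(),round(d['conf'],2)) for d in place_of('side','jaw_grip')])
E
```

```text
time_s: 45.25
position: [0.4752, -0.0686, 0.1628]
tcp_rot: [[-0.223, 0.974, -0.036], [0.96, 0.226, 0.164], [0.168, 0.002, -0.986]]
force: [0.5, -0.9, -0.5]
opening: 0.948
grasp_force: 0.0
time_s: 45.62
position: [0.4754, -0.0681, 0.1618]
tcp_rot: [[-0.227, 0.974, -0.003], [0.974, 0.227, 0.016], [0.016, 0.0, -1.0]]
force: [0.0, 0.2, -0.3]
opening: 0.63
grasp_force: 0.0
delta tool mm [18.3551  0.265  41.8484]
rotvec [ 0.0003 -0.0159 -0.0026]
[ 0.4755 -0.0686  0.1616]
jaw_grip [([0.4722, -0.0497, 0.0428], 0.74), ([0.4408, -0.0003, 0.0348], 0.44)]
plug1 [([0.4682, 0.0083, 0.0359], 0.62), ([0.4397, 0.0029, 0.0327], 0.53), ([0.4676, 0.03, 0.0593], 0.22)]
foot1 [([0.4698, 0.0269, 0.0595], 0.95), ([0.4696, 0.0245, 0.0637], 0.26)]
foot_hole1 [([0.4685, 0.0235, 0.0642], 0.71), ([0.4372, 0.023, 0.0609], 0.7)]
[([0.217, 0.3162, 0.0355], 0.71), ([0.454, 0.0303, 0.0395], 0.26)]
```

View pics/w10.png

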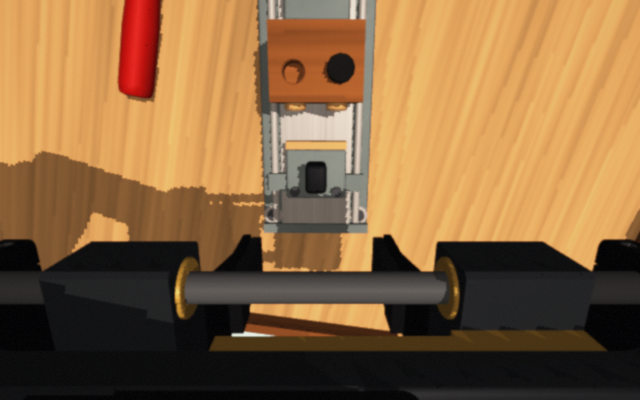

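The riser is in the fixture with its sockets up: empty socket at (292,71), foot at (340,68), plug heads visible on its near side. Clamping again.

```bash
python3 -m jog '10 0 30 0 -0.016 0 45;9 0 35 0 0 0 45;0 0 30 0 0 0 45;0 0 14 0 0 0 45;0 0 0 0 0 0 45;0 0 0 0 0 0 10;0 0 0 0 0 0 10;0 0 0 0 0 0 10;0 0 0 0 0 0 10;0 0 0 0 0 0 10' |grep -E 'pos|force|ope' && (python3 -m jog '4 0 0 0 0 0 10;6 0 0 0 0 0 10;6 0 0 0 0 0 10;6 0 0 0 0 0 10;4 0 0 0 0 0 10;0 0 0 0 0 0 10';python3 -m jog '2 0 0 0 0 0 10;0 0 0 0 0 0 10')|grep -E 'pos|force'
```

```text
position: [0.4701, -0.0488, 0.053]
force: [-1.3, -1.7, 5.9]
opening: 0.185
grasp_force: 30.0
position: [0.4645, -0.0239, 0.053]
force: [-2.1, -3.2, 7.1]
grasp_force: 30.0
position: [0.4641, -0.0222, 0.053]
force: [-1.9, -5.4, 5.8]
grasp_force: 30.0
```

Expected contact at y ≈ -0.018.

```bash
(python3 -m jog '2 0 0 0 0 0 10;1 0 0 0 0 0 10;0 0 0 0 0 0 10';python3 -m jog '2 0 0 0 0 0 10;0 0 0 0 0 0 10';python3 -m jog '1 0 0 0 0 0 10;0 0 0 0 0 0 10')|grep -E 'pos|force'
```

```text
position: [0.4635, -0.0195, 0.053]
force: [-1.9, -6.8, 5.0]
grasp_force: 30.0
position: [0.4633, -0.0187, 0.053]
force: [-2.7, -13.5, 4.9]
grasp_force: 30.0
position: [0.4633, -0.0186, 0.053]
force: [-4.2, -17.6, 4.6]
grasp_force: 30.0
```

```bash
python3 -m jog '-1.5 0 0 0 0 0 10;0 0 0 0 0 0 45;0 0 0 0 0 0 45;0 0 0 0 0 0 45;0 0 -30 0 0 0 45;-20 0 -40 0 0 0 45;-30 0 -30 0 0 0 45;-10 0 -20 0 0 0 45;0 0 0 0 0 0 45;0 0 0 0 0 0 45'
python3 - <<'E'
from h import *
c=snap('wrist');s=read_state();print(s['position'])
for n in ['jaw_grip','riser','foot_hole1','plug1','foot1']: print(n,[(np.round(d['at'],4).tolist(),round(d['conf'],2)) for d in place_of('wrist',n)])
u=proj(c,(.4384,.0224,.062));print(u)
im=cv2.cvtColor(c['color'],cv2.COLOR_RGB2BGR);x0,y0=np.maximum(np.int32(u)-[35,50],0)
k=cv2.resize(im[y0:y0+100,x0:x0+100],(600,600),interpolation=2)
cv2.circle(k,tuple(np.int32((u-[x0,y0])*6)),3,(255,0,0),-1);print(x0,y0);cv2.imwrite('pics/c11.png',k)
c=capture('side');print(fit('side',c,'tray',(.447,.295,-10)))
print([(np.round(d['at'],4).tolist(),round(d['conf'],2)) for d in place_of('side','foot1')])
E
```

```text
time_s: 50.35
position: [0.4756, -0.0744, 0.1717]
tcp_rot: [[-0.227, 0.974, -0.002], [0.974, 0.227, 0.0], [0.001, -0.002, -1.0]]
force: [-1.1, -0.1, -1.0]
opening: 0.519
grasp_force: 0.0
[ 0.4754 -0.0742  0.1715]
jaw_grip [([0.4649, -0.0199, 0.0418], 0.68)]
riser [([0.4537, 0.0292, 0.0363], 0.62), ([0.4653, -0.0177, 0.0406], 0.46)]
foot_hole1 [([0.4343, 0.0259, 0.0599], 0.91), ([0.4701, 0.0243, 0.0619], 0.84)]
plug1 [([0.4396, 0.0036, 0.0355], 0.69), ([0.4719, 0.0101, 0.0361], 0.49)]
foot1 [([0.4714, 0.0303, 0.0598], 0.68)]
[296.7774  57.5352]
261 7
[ 0.4474  0.2958 -9.7449 -0.9041]
[([0.4836, 0.2864, 0.0204], 0.57), ([0.4682, 0.0297, 0.063], 0.55), ([0.4144, 0.3382, 0.023], 0.39)]
```

View pics/c11.png

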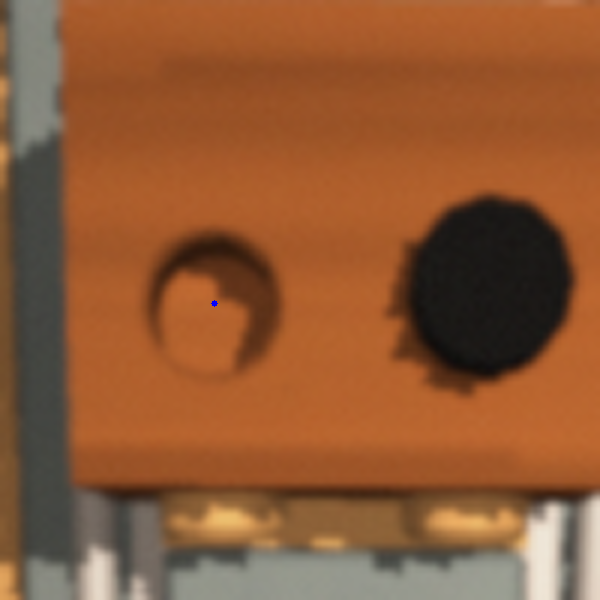

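The empty socket is centred at (214,306), matching the prediction at (214,303). The tray hasn't moved. Fetching the foot at tray (+40, 0).

```bash
python3 -m jog '20 5 0 0 0 0 40;45 12 0 0 0 0 36;50 13 0 0 0 0 32;50 13 0 0 0 0 32;50 13 0 0 0 0 32;50 13 0 0 0 0 32;50 13 0 0 0 0 32;35 9.5 0 0 0 0.135 32;0 0 30 0 0 0.135 32;0 0 30 0 0 0.135 32;0 0 20 0 0 0 32;0 0 0 0 0 0 32' |grep pos; python3 - <<'E'
from h import *
to((.485,.2875,.0435),Rdown(-10))
c=capture('wrist');print([(np.round(d['at'],4).tolist(),round(d['conf'],2)) for d in place_of('wrist','foot1')])
E
```

```text
position: [0.485, 0.2859, 0.0906]
delta tool mm [ 1.7623 -0.0956 47.126 ]
rotvec [-0.0034  0.003  -0.0012]
[([0.4146, 0.3329, 0.0191], 0.79), ([0.4836, 0.2864, 0.0223], 0.63)]
```

```bash
python3 -m jog '1 -0.5 20 0 0 0 32;0 0 17 0 0 0 32;0 0 9.5 0 0 0 32;0 0 0 0 0 0 32;0 0 0 0 0 0 10;0 0 0 0 0 0 10;0 0 0 0 0 0 10;0 0 0 0 0 0 10;0 0 0 0 0 0 10' |grep -E 'pos|force|ope'; python3 -m jog '0 0 -5 0 0 0 10;0 0 -15 0 0 0 10;0 0 -30 0 0 0 10;0 0 -40 0 0 0 10;0 0 -30 0 0 0.1666 10;0 0 0 0 0 0.1666 10;0 0 0 0 0 0.1666 10;0 0 0 0 0 0.1666 10;0 0 0 0 0 0.1666 10;0 0 0 0 0 0.1666 10;0 0 0 0 0 0.1666 10;0 0 0 0 0 0 10'
python3 - <<'E'
from h import *
c=capture('wrist');s=read_state()
for z in (.013,.015,.022):print(z,proj(c,s['position']+s['tcp_rot']@np.array([0,0,z])))
im=cv2.cvtColor(c['color'],cv2.COLOR_RGB2BGR)
cv2.imwrite('pics/c12.png',cv2.resize(cv2.convertScaleAbs(im[190:290,260:380],alpha=2,beta=20),(720,600),interpolation=2))
to((.4384,.0221,.125),Rdown(-76.8))
E
```

```text
position: [0.4863, 0.2874, 0.0462]
force: [-0.6, 0.1, 3.9]
opening: 0.18
grasp_force: 30.0
time_s: 55.02
position: [0.4858, 0.2874, 0.1664]
tcp_rot: [[0.974, 0.229, 0.0], [0.229, -0.974, -0.001], [0.0, 0.001, -1.0]]
force: [-0.6, 0.5, -0.4]
opening: 0.179
grasp_force: 30.0
0.013 [317.5532 261.3318]
0.015 [317.5441 259.5239]
0.022 [317.5138 253.509 ]
delta tool mm [-107.0552  247.2878   41.5254]
rotvec [ 0.0009 -0.0002  0.0012]
```

View pics/c12.png

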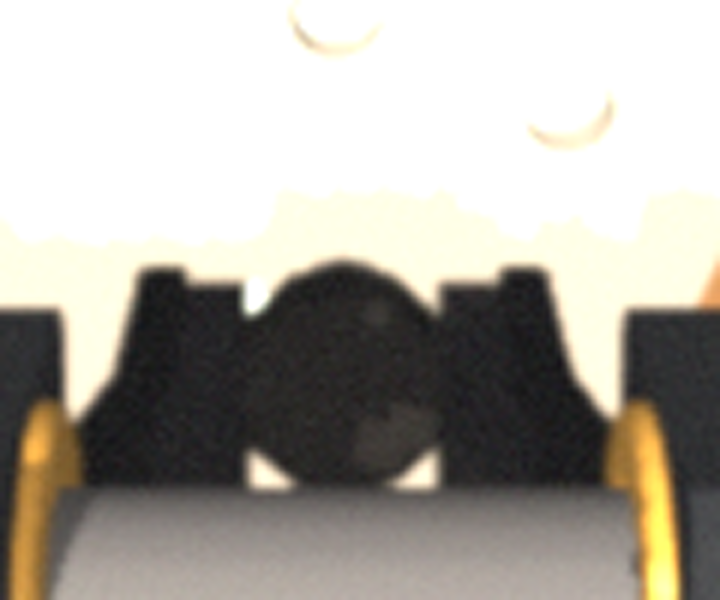

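The foot is held level and centred between the pads. Moving to socket 1.

```bash
python3 -m jog '-7 15 0 0 0 0 10;-15 35 0 0 0 0 10;-17 40 0 0 0 0 10;-17 40 0 0 0 0 10;-17 40 0 0 0 0 10;-17 40 0 0 0 0 10;-12 27 10 0 0 0 10;-5 10 10 0 0 0 10;0 0 15 0 0 0 10;0 0 6 0 0 0 10;0 0 0 0 0 0 10;0 0 0 0 0 0 10'
python3 - <<'E'
from h import *
to((.4384,.0221,.108),Rdown(-76.8))
E
```

```text
time_s: 56.58
position: [0.4379, 0.0229, 0.1252]
tcp_rot: [[0.974, 0.228, 0.001], [0.228, -0.974, -0.001], [0.0, 0.001, -1.0]]
force: [0.2, -0.6, -0.6]
opening: 0.18
grasp_force: 30.0
delta tool mm [ 0.275   0.8394 17.2242]
rotvec [ 0.0012 -0.0003 -0.0007]
```

```bash
(python3 -m jog '0.3 0.8 12 0 0 0 10;0 0 6 0 0 0 10;0 0 3 0 0 0 10;0 0 3 0 0 0 10;0 0 0 0 0 0 10'; python3 -m jog '0 0 3 0 0 0 10;0 0 3 0 0 0 10;0 0 0 0 0 0 10')|grep -E 'pos|force'
```

```text
position: [0.4381, 0.0218, 0.1008]
force: [-0.5, -0.3, 0.8]
grasp_force: 30.0
position: [0.438, 0.0218, 0.0948]
force: [-0.0, -0.4, -0.1]
grasp_force: 30.0
```

```bash
(python3 -m jog '0 0 3 0 0 0 10;0 0 2 0 0 0 10;0 0 0 0 0 0 10'; python3 -m jog '0 0 1.5 0 0 0 10;0 0 0 0 0 0 10')|grep -E 'pos|force'
```

```text
position: [0.438, 0.0218, 0.0898]
force: [-0.2, 0.1, 0.4]
grasp_force: 30.0
position: [0.4381, 0.0218, 0.0884]
force: [0.7, -0.1, 0.2]
grasp_force: 30.0
```

```bash
(python3 -m jog '0 0 1 0 0 0 10;0 0 0 0 0 0 10'; python3 -m jog '0 0 1 0 0 0 10;0 0 0 0 0 0 10')|grep -E 'pos|force'
```

```text
position: [0.4382, 0.0218, 0.088]
force: [-1.3, -0.0, 6.7]
grasp_force: 30.0
position: [0.4382, 0.0218, 0.0878]
force: [-2.4, 0.6, 15.5]
grasp_force: 30.0
```

```bash
python3 -m jog '0 0 -1.5 0 0 0 20;0 0 0 0 0 0 32;0 0 0 0 0 0 32;0 0 -10 0 0 0 32;0 0 -40 0 0 0 40;0 15 -30 0 0 -0.1745 45;0 0 0 0 0 -0.1745 45;0 0 0 0 0 -0.1745 45;0 0 0 0 0 -0.1745 45;0 0 0 0 0 -0.1745 45;0 0 0 0 0 -0.1745 45;0 0 0 0 0 -0.1745 45'; python3 -m jog '0 0 0 0 0 -0.1745 45;0 0 0 0 0 -0.1745 45;-30 15 0 0 0 0 45;-40 15 0 0 0 0 45;0 0 0 0 0 0 45;0 0 0 0 0 0 45'
python3 - <<'E'
from h import *
c=snap('wrist','w13');s=read_state();print(s['position'])
to((.4634,-.0188,.053),Rdown(13.2))
for n in ['jaw_grip','plug1','foot1']: print(n,[(np.round(d['at'],4).tolist(),round(d['conf'],2)) for d in place_of('wrist',n)])
E
```

```text
time_s: 60.2
position: [0.4415, 0.0073, 0.1684]
tcp_rot: [[0.115, 0.993, 0.0], [0.993, -0.115, -0.001], [-0.001, 0.0, -1.0]]
force: [0.4, -0.8, -0.0]
opening: 0.514
grasp_force: 0.0
time_s: 60.95
position: [0.4856, -0.0537, 0.168]
tcp_rot: [[-0.226, 0.974, -0.002], [0.974, 0.226, -0.0], [0.0, -0.002, -1.0]]
force: [0.1, 0.9, -0.1]
opening: 0.516
grasp_force: 0.0
[ 0.4853 -0.0533  0.168 ]
delta tool mm [ 38.5231 -13.3277 115.0363]
rotvec [-0.0019 -0.0003 -0.0018]
jaw_grip [([0.4665, -0.0143, 0.0435], 0.87), ([0.4714, 0.0257, 0.0615], 0.54)]
plug1 [([0.4684, 0.0102, 0.0407], 0.69), ([0.4375, 0.0064, 0.0403], 0.46)]
foot1 [([0.4386, 0.0231, 0.0639], 0.95), ([0.4706, 0.0305, 0.0613], 0.64)]
```

View pics/w13.png

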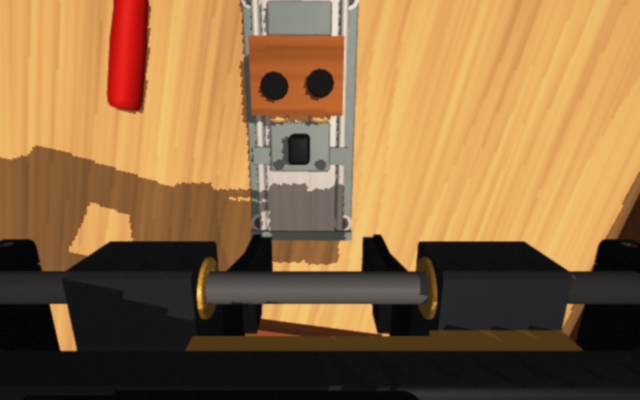

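Both feet are seated, at (273,85) and (319,82), and the plugs show on the jaw side. Opening the jaw.

```bash
python3 -m jog '19 -7 35 0 0 0 45;19.5 -6 35 0 0 0 45;0 0 30 0 0 0 45;0 0 15 0 0 0 45;0 0 0 0 0 0 45;0 0 0 0 0 0 10;0 0 0 0 0 0 10;0 0 0 0 0 0 10;0 0 0 0 0 0 10;0 0 0 0 0 0 10' |grep -E 'pos|force|ope' && python3 -m jog '-5 0 0 0 0 0 10;-8 0 0 0 0 0 10;-8 0 0 0 0 0 10;-7 0 0 0 0 0 10;-4 0 0 0 0 0 10;0 0 0 0 0 0 10;0 0 0 0 0 0 45;0 0 0 0 0 0 45;0 0 0 0 0 0 45;0 0 -30 0 0 0 45;0 0 -40 0 0 0 60;0 0 -40 0 0 0 87'
python3 - <<'E'
from h import *
to(O+.0295*fx+.095*up,Rdown(13.2))
c=capture('side');print(fit('side',c,'board',(.4885,-.308,4.2)))
print([(np.round(d['at'],4).tolist(),round(d['conf'],2)) for d in place_of('side','board')],[(np.round(d['at'],4).tolist(),round(d['conf'],2)) for d in place_of('side','jaw_grip')])
E
```

```text
position: [0.4637, -0.0198, 0.0534]
force: [-4.0, -3.3, 4.7]
opening: 0.178
grasp_force: 30.0
time_s: 63.9
position: [0.4725, -0.0508, 0.164]
tcp_rot: [[-0.226, 0.974, -0.0], [0.974, 0.226, -0.001], [-0.001, -0.0, -1.0]]
force: [-0.6, 0.0, -1.2]
opening: 0.664
grasp_force: 0.0
delta tool mm [84.589  -1.6434 68.9075]
rotvec [-0.0005  0.0008 -0.0021]
[ 0.4905 -0.3079  4.4653 -0.6282]
[([0.493, -0.3087, -0.0015], 0.82)] [([0.2165, 0.3159, 0.032], 0.9), ([0.4727, -0.0496, 0.0378], 0.79), ([0.4447, -0.0021, 0.0395], 0.52)]
```

```bash
python3 -m jog '28 -0.6 0 0 0 0 87;28 -0.5 0 0 0 0 87;28 -0.5 10 0 0 0 87;0 0 30 0 0 0 87;0 0 30 0 0 0 87;0 0 30 0 0 0 87;0 0 20 0 0 0 87;0 0 0 0 0 0 87'|grep -E 'pos|force|ope'; python3 -m jog '0 0 0 0 0 0 60;0 0 0 0 0 0 55;0 0 0 0 0 0 55;0 0 0 0 0 0 55;0 0 0 0 0 0 55;0 0 0 0 0 0 55;-2 0 -3 0 0 0 55;-2 0 -8 0 0 0 55;0 0 -18 0 0 0 55;0 0 -25 0 0 0 55;0 0 -20 0 0 0 55;0 0 -8 0 0 0 55'
```

```text
position: [0.4499, 0.0309, 0.0406]
force: [-0.2, -0.2, -0.4]
opening: 1.002
grasp_force: 0.0
time_s: 66.6
position: [0.4532, 0.0266, 0.1262]
tcp_rot: [[-0.226, 0.974, 0.002], [0.974, 0.226, -0.001], [-0.002, 0.001, -1.0]]
force: [-0.1, -0.1, -1.8]
opening: 0.708
grasp_force: 30.0
```

```bash
python3 -m jog '-4 0 0 0 0 0 55;-8 0 0 0 0 0 55;-13 -1 0 0 0 0 55;-18 -2 0 0 0 0 55;-23 -3 0 0 0 0 55;-26 -3 0 0 0 0 55;-28 -3 0 0 0 0 55;-28 -3 0 0 0 0 55;-28 -3 0 0 0 0 55;-28 -3 0 0 0 0 55;-26 -3 0 0 0 0 55;-24 -3 0 0 0 0 55'; python3 -m jog '-21 -2 0 0 0 0 55;-17 -2 0 0 0 0 55;-13 -1 0 0 0 0 55;-9 -0.5 0 0 0 0 55;-6 0 0 0 0 0 55;-4 0 0 0 0 0 55;-2 0 0 0 0 0 55;0 0 0 0 0 0 55'
python3 - <<'E'
from h import *
s=read_state();print(s['position'],s['opening'])
c=snap('side','s14')
for n in ['board','riser','plug1','foot1']: print(n,[(np.round(d['at'],4).tolist(),round(d['conf'],2)) for d in place_of('side',n)])
c=capture('top');print(fit('top',c,'board',(.4885,-.308,4.2)),[(np.round(d['at'],4).tolist(),round(d['conf'],2)) for d in place_of('top','board')])
E
```

```text
time_s: 68.1
position: [0.4836, -0.2285, 0.1246]
tcp_rot: [[-0.226, 0.974, -0.001], [0.974, 0.226, -0.0], [-0.0, -0.001, -1.0]]
force: [0.5, 0.4, -0.9]
opening: 0.716
grasp_force: 30.0
time_s: 69.1
position: [0.495, -0.2979, 0.1253]
tcp_rot: [[-0.227, 0.974, -0.0], [0.974, 0.227, -0.001], [-0.001, -0.0, -1.0]]
force: [-0.3, -0.6, -1.5]
opening: 0.706
grasp_force: 30.0
[ 0.495  -0.2979  0.1253] 0.7062350227405761
board [([0.4854, -0.3121, -0.0029], 0.95)]
riser [([0.4968, -0.2933, 0.1204], 0.77)]
plug1 [([0.4938, 0.3246, 0.0195], 0.43)]
foot1 [([0.4797, -0.3043, 0.1437], 0.61), ([0.4148, 0.3402, 0.0193], 0.61), ([0.5124, -0.2996, 0.1443], 0.38), ([0.4867, -0.3304, 0.1188], 0.2)]
[ 0.6034 -0.3754 49.6159 -0.0412] [([0.4126, 0.3372, 0.0224], 0.34)]
```

View pics/s14.png

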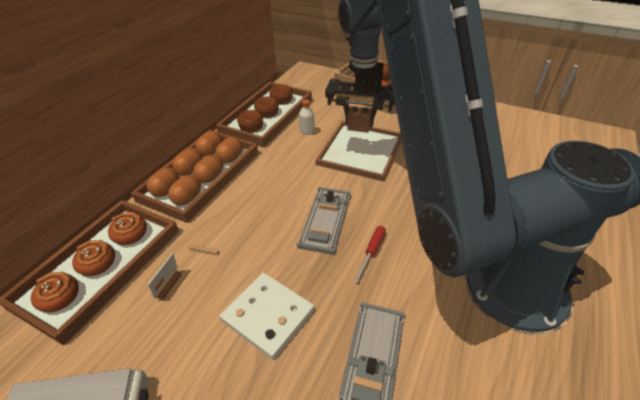

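The riser hangs over the middle of the board at about (358,118), and the jaw is open. Lowering.

```bash
(python3 -m jog '0 0 6 0 0 0 55;0 0 14 0 0 0 55;0 0 20 0 0 0 55;0 0 20 0 0 0 55;0 0 14 0 0 0 55;0 0 8 0 0 0 55;0 0 4 0 0 0 55;0 0 1 0 0 0 55;0 0 0 0 0 0 55'; python3 -m jog '0 0 1 0 0 0 55;0 0 0 0 0 0 55';python3 -m jog '0 0 1 0 0 0 55;0 0 0 0 0 0 55')|grep -E 'pos|force'
```

```text
position: [0.4947, -0.298, 0.0396]
force: [-2.6, 1.7, 5.0]
grasp_force: 30.0
position: [0.4947, -0.298, 0.0396]
force: [-3.5, 2.2, 10.4]
grasp_force: 30.0
position: [0.4947, -0.298, 0.0396]
force: [-4.4, 2.9, 18.4]
grasp_force: 30.0
```

```bash
python3 -m jog '0 0 -2.5 0 0 0 55;0 0 0 0 0 0 65;0 0 0 0 0 0 75;0 0 0 0 0 0 87;0 0 0 0 0 0 87;0 0 -15 0 0 0 87;0 0 -35 0 0 0 87;0 0 -40 0 0 0 87;-40 0 -40 0 0 0 87;-50 0 0 0 0 0 87;-40 0 0 0 0 0 87;0 0 0 0 0 0 87'
python3 - <<'E'
from h import *
c=snap('wrist','w15');s=read_state();print(s['position'])
for n in ['riser','plug1','foot1']: print(n,[(np.round(d['at'],4).tolist(),round(d['conf'],2)) for d in place_of('wrist',n)])
c=capture('side')
for n in ['board','riser','jaw_grip','foot1']: print(n,[(np.round(d['at'],4).tolist(),round(d['conf'],2)) for d in place_of('side',n)])
print(fit('side',c,'board',(.4885,-.308,4.2)))
E
```

```text
time_s: 72.62
position: [0.5249, -0.4282, 0.1702]
tcp_rot: [[-0.224, 0.975, 0.003], [0.975, 0.224, -0.005], [-0.005, 0.001, -1.0]]
force: [-0.4, 0.1, 0.1]
opening: 0.997
grasp_force: 0.0
[ 0.5242 -0.4257  0.1696]
riser [([0.4966, -0.3018, 0.0355], 0.7)]
plug1 [([0.4836, -0.3284, 0.0325], 0.68), ([0.5124, -0.3184, 0.0305], 0.57)]
foot1 [([0.4842, -0.309, 0.0566], 0.95), ([0.5139, -0.3001, 0.0586], 0.56)]
board [([0.4872, -0.3109, -0.0015], 0.69)]
riser [([0.4982, -0.2945, 0.0323], 0.82)]
jaw_grip [([0.2183, 0.3177, 0.0376], 0.71), ([0.4718, -0.0485, 0.0384], 0.54), ([0.4876, -0.3294, 0.038], 0.43)]
foot1 [([0.5079, -0.304, 0.0561], 0.55), ([0.4828, -0.307, 0.0595], 0.54), ([0.414, 0.3384, 0.0209], 0.4)]
[ 0.4896 -0.3078  5.1237 -0.8149]
```

View pics/w15.png

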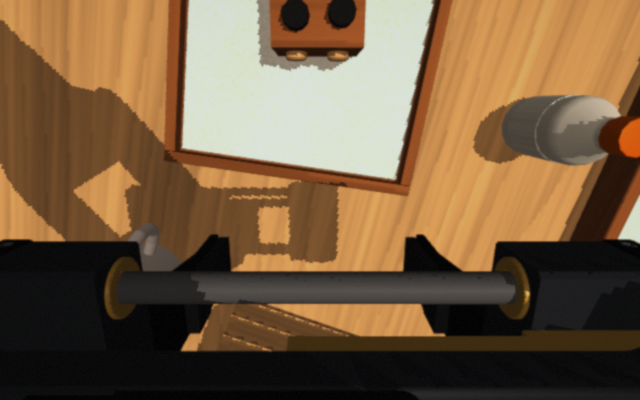

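The riser lies flat on the paper with its feet at (295,14) and (342,12) and both plug heads at (297,56) and (339,55). The gripper is clear of everything.

```bash
python3 -c "from rig import *; print(hand_in())"
```

```text
the job is handed in; nothing more can be done
None
```

I filled the one empty plug hole and the one empty foot socket, set the riser down feet up inside the paper-lined tray with the jaw left open, and handed the job in; `hand_in()` returned no verdict.

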